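# Batch, scan and tip heel blocks at the end of a shoe line

## Task

Pack this batch of shoe heel blocks: first gather every heel block from the green belt onto the steel tray, then pick up the scanner and hold it still for about two seconds, level, square to the barcode ticket on the blue stand and with its reading point on the ticket's centre. After the scan, lift the tray by its red handle and tip it so that all the blocks slide into the blue crate (never put a block into the crate with the gripper; if one misses, put it back on the tray and tip again). Finish with the empty tray and the scanner each lying flat, central and straight on its own mat, and leave the bottle, the carton and the tape alone.

Things in the scene. Friction and masses are not known exactly. Their poses are not given: they have to be found in the camera images.
- heel0: shoe heel block (one of up to four, all alike, some may be absent), hard black plastic with an orange top face, D-shaped seen from above: 58 mm long (own x, from -29 to +29, rounded end at +x), 40 mm wide (own y), 36 mm high, 45 g. Origin: centre of its underside. Starts upright on the green belt (belt surface 5 mm above the bench).
- heel1: shoe heel block (one of up to four, all alike, some may be absent), hard black plastic with an orange top face, D-shaped seen from above: 58 mm long (own x, from -29 to +29, rounded end at +x), 40 mm wide (own y), 36 mm high, 45 g. Origin: centre of its underside. Starts upright on the green belt (belt surface 5 mm above the bench).
- heel2: shoe heel block (one of up to four, all alike, some may be absent), hard black plastic with an orange top face, D-shaped seen from above: 58 mm long (own x, from -29 to +29, rounded end at +x), 40 mm wide (own y), 36 mm high, 45 g. Origin: centre of its underside. Starts upright on the green belt (belt surface 5 mm above the bench).
- heel3: shoe heel block (one of up to four, all alike, some may be absent), hard black plastic with an orange top face, D-shaped seen from above: 58 mm long (own x, from -29 to +29, rounded end at +x), 40 mm wide (own y), 36 mm high, 45 g. Origin: centre of its underside. Starts upright on the green belt (belt surface 5 mm above the bench).
- tray: polished steel tip tray, 190 mm long (own x) by 200 mm wide (own y), floor 4 mm thick, slippery; 26 mm side walls (3 mm thick, above the floor) and a 30 mm back wall at +x; the front edge at -x is open, without a lip, and things slide off there when that edge is tipped down by roughly 20 to 45 degrees. 0.24 kg. Origin: centre of its underside. Starts on the black mat.
- tray_handle (a point): centre of the tray's red handle bar, which runs along the tray's y above its back wall: 100 mm long, 16 mm thick (x), 24 mm high, centre 78 mm above the tray's underside, at tray x = +88 mm; carried by two posts at y = +-45 mm. Pinch it from above across its 16 mm, firmly (40 N or more), between the posts.
- tray_lip (a point): middle of the tray's open front edge, at floor level (tray x = -95 mm, z = 4 mm).
- tray_mat: black mat fixed on the bench, 215 x 225 mm, 3 mm thick, the tray's place; origin at the centre of its underside, x axis as the tray's when it is put away.
- scanner: hand barcode scanner lying flat: yellow handle 32 mm wide (own y) and 30 mm high, from own x = -79 to +35 mm, and black head 50 mm wide, 42 mm high, from x = +25 to +75 mm. 0.16 kg. Origin: underside, on its axis, near its balance point. It reads along a beam that leaves the nose forwards (+x) and 45 degrees downwards when the scanner is level. Starts on the blue mat.
- scanner_grip (a point): good grip point on the scanner's handle: at its origin, 18 mm above its underside; close the fingers along own y.
- scanner_nose (a point): red reading window at the scanner's nose: own (75, 0, 22) mm.
- scanner_focus (a point): reading point of the scanner, 100 mm from the window along the beam: own (145.7, 0, -48.7) mm; it is to fall on the ticket. (Below the bench while the scanner lies on its mat.)
- scanner_mat: blue mat fixed on the bench, 210 (own x) x 75 mm, 3 mm thick, the scanner's place, scanner lying along it; origin at the centre of its underside.
- stand: blue ticket stand fixed on the bench; base 70 x 70 mm, blue plate 85 x 85 mm tilted 45 degrees, top 110 mm above the bench, its face looking to own -x and up. Origin: centre of its underside.
- ticket (a point): centre of the white barcode ticket (62 x 62 mm) on the stand's sloping face, 80 mm above the bench. The scanner is square to it when level and its x axis is along the stand's x axis, its nose on the stand's -x side.
- crate: blue open crate fixed on the bench, outside 220 (own x) x 280 (own y) x 85 mm high, walls and floor 6 mm; a 10 mm collar round the rim. Origin: centre of its underside.
- bottle: green drinking bottle with red cap, 64 mm across, 170 mm high; not part of the work. Origin: centre of its underside.
- carton: small cardboard box 100 x 70 x 60 mm; not part of the work. Origin: centre of its underside.
- tape: roll of amber tape, 100 mm across, 45 mm high, lying flat; not part of the work. Origin: centre of its underside.
Mind the look-alikes: they are no part of the job. What is shaped like the heel0 but purple, turquoise or white is not meant.

How it is judged (in metres and radians):
On the way, in this order (a step that is already met when the one before it is completed fails the run):
1. every heel block lies on the tray, let go (x of heel0 in the frame of tray between -0.105 and 0.1 m and y of heel0 in the frame of tray between -0.105 and 0.105 m and z of heel0 in the frame of tray between -0.01 and 0.06 m and contact force between each of heel0, heel1, heel2, heel3 and the fingers below 0.3 N and linear speed of each of heel0, heel1, heel2, heel3 below 0.05 m/s and x of heel1 in the frame of tray between -0.105 and 0.1 m and y of heel1 in the frame of tray between -0.105 and 0.105 m and z of heel1 in the frame of tray between -0.01 and 0.06 m and x of heel2 in the frame of tray between -0.105 and 0.1 m and y of heel2 in the frame of tray between -0.105 and 0.105 m and z of heel2 in the frame of tray between -0.01 and 0.06 m and x of heel3 in the frame of tray between -0.105 and 0.1 m and y of heel3 in the frame of tray between -0.105 and 0.105 m and z of heel3 in the frame of tray between -0.01 and 0.06 m), for 0.3 s.
2. the scanner is held still, level, square to the ticket and with its reading point within 25 mm of the ticket's centre, for 1.2 s (distance between scanner_focus and ticket below 0.025 m and angle between scanner's own z axis and vertical below 0.3 rad and angle between the x axis of scanner and the x axis of stand, either way round below 0.3 rad and x of scanner_nose in the frame of stand below 0 m and linear speed of scanner below 0.03 m/s and angular speed of scanner below 0.2 rad/s), for 1.2 s.
3. every heel block is in the crate (x of heel0 in the frame of crate between -0.107 and 0.107 m and y of heel0 in the frame of crate between -0.137 and 0.137 m and z of each of heel0, heel1, heel2, heel3 in the frame of crate below 0.105 m and x of heel1 in the frame of crate between -0.107 and 0.107 m and y of heel1 in the frame of crate between -0.137 and 0.137 m and x of heel2 in the frame of crate between -0.107 and 0.107 m and y of heel2 in the frame of crate between -0.137 and 0.137 m and x of heel3 in the frame of crate between -0.107 and 0.107 m and y of heel3 in the frame of crate between -0.137 and 0.137 m), for 0.2 s.
At the end, for the whole second after the job is handed in: Every heel block lies in the crate; the empty tray lies flat on its black mat (within 30 mm of its centre, 0.2 rad); the scanner lies flat on its blue mat (within 35 mm, 0.3 rad); all let go and at rest (all of step 3 and linear speed of each of heel0, heel1, heel2, heel3, tray, scanner below 0.03 m/s and contact force between each of heel0, heel1, heel2, heel3, tray, scanner and the fingers below 0.3 N and horizontal distance between tray and tray_mat below 0.03 m and angle between the x axis of tray and the x axis of tray_mat, either way round below 0.2 rad and angle between tray's own z axis and vertical below 0.06 rad and height (world z) of each of tray, scanner below 0.015 m and horizontal distance between scanner and scanner_mat below 0.035 m and angle between the x axis of scanner and the x axis of scanner_mat, either way round below 0.3 rad and angle between scanner's own z axis and vertical below 0.12 rad); the robot touches nothing.
It fails at once if a heel block is put into the crate by the gripper (held over or in the crate, away from the tray) ((x of heel0 in the frame of crate between -0.107 and 0.107 m and y of heel0 in the frame of crate between -0.137 and 0.137 m and z of heel0 in the frame of crate below 0.4 m and contact force between heel0 and the fingers above 1 N and distance between heel0 and tray above 0.2 m) or (x of heel1 in the frame of crate between -0.107 and 0.107 m and y of heel1 in the frame of crate between -0.137 and 0.137 m and z of heel1 in the frame of crate below 0.4 m and contact force between heel1 and the fingers above 1 N and distance between heel1 and tray above 0.2 m) or (x of heel2 in the frame of crate between -0.107 and 0.107 m and y of heel2 in the frame of crate between -0.137 and 0.137 m and z of heel2 in the frame of crate below 0.4 m and contact force between heel2 and the fingers above 1 N and distance between heel2 and tray above 0.2 m) or (x of heel3 in the frame of crate between -0.107 and 0.107 m and y of heel3 in the frame of crate between -0.137 and 0.137 m and z of heel3 in the frame of crate below 0.4 m and contact force between heel3 and the fingers above 1 N and distance between heel3 and tray above 0.2 m)).
It fails at once if the bottle, the carton or the tape is moved by more than 40 mm (distance of any of bottle, carton, tape from where it was at the start of the episode above 0.04 m).
Of heel0, heel1, heel2, heel3 only 2 to 4 are there at a start; the rules pass over those that are not, and their reading is None.
At some moment in a run one of heel0, heel1, heel2, heel3, scanner may be knocked a few centimetres aside while the robot is not near it.
It also fails if it takes over 208 s, if anything falls off the work surface, if the arm or the gripper's body presses on something with over 40 N, if the wrist force passes 120 N, or if a joint passes its speed limit or range.

## Robot

A 6-joint arm with a two-finger parallel gripper is mounted at the origin on the work surface. World frame = base frame: x ahead of the robot, y to its left, z up, the work surface at z = 0. Lengths are in mm, angles in rad, forces in N, time in s.
With the tool pointing down it reaches from about 275 to 750 mm from the base axis. Payload 10.2 kg.
Tool frame: the origin (TCP) lies on the front face of the gripper's body, between the roots of the fingers; the fingertips stand 64 mm ahead of it and the grasp point (between the pads) lies 45 mm ahead of it (ctrl.tcp_to_tips is the distance from the TCP to the fingertips, in mm); z points along the fingers, y is the line along which they close (so a half turn about z gives the same grasp; the last joint's range is limited). The gripper opens to 88 mm and grips with 3 to 60 N. Pads are 18 mm wide; open, the fingers measure 123 mm over their backs; the gripper's body (75 mm by 187 mm) begins 45 mm behind the grasp point.
Start: joints at [-0.223, 0.313, 1.498, -0, 1.331, -0.223], TCP at [525.006, -0.014, 302.72] pointing down, gripper open.
Joint ranges: [-2.94, 2.94], [-0.97, 2.17], [0.19, 2.56], [-1.23, 4.37], [0.02, 3.11], [-2.88, 2.88]. Speed limits (rad/s): [2.39, 2.39, 3.01, 3.14, 3.14, 3.14].

## Interface

Orientations are given as a rotation vector (axis times angle).
In Python, from rig import ctrl gives the robot as it stands.
- The arm moves only by the tool drive_tool, never from a script. Its argument "targets" is a list of rows, each an object with "travel": the shift along the tool's x, y, z in mm, a list of three; "roll": the turn about the tool's z in degrees. A call has 1 to 12 rows; each row shifts and turns the commanded pose from where the row before left it, along the tool's axes as they then stand; what a row does not reach is not made up. A row lasts 1/10 s, in which the tool goes at most 50 mm and 8.59 degrees, less where a joint would pass 70% of its speed; a pose out of reach is approached as far as the arm can. A call is refused whole if a number of a shift passes 50 or a number of a turn 8.59, either way. A call with a gripper value outside its range is refused whole. "gripper" is the finger opening in mm, from 0 to 88.1, set as the call begins (left out, the last holds). The fingers move at their own pace and stop on an object; "force" is the grip in N (left out, the last holds). Time passes only in rows, so rows that do not move let the fingers close. It gives the time, the measured TCP pose, the force, the opening and the grip force at its end, in the units of the state.
- ctrl.sense(): the state, without advancing time (a new reading comes with each control period).
- ctrl.camera(name): name is "scene" or "side" or "wrist"; returns the picture (400x640x3 uint8, red, green, blue); there is no depth.
- ctrl.camera_model(name): a dict with "mtx" (3x3 intrinsics, pixels), "camera_from_world" (4x4, takes a point from world to camera coordinates). Camera axes: x right, y down, z forward; pixel columns grow to the right and rows downward; lengths in mm; the calibration is good to about 2 mm. A picture is of the moment at which its call begins: read the wrist's pose just before it. camera_model takes no time and is no camera call; for the wrist camera it gives the pose at the moment of the call.
- ctrl.hand_in(): hands the job in; it is judged then, once.
The state is a dict: "clock": time; "joint_positions": joint angles; "qvel": joint speeds; "joint_torque": joint torques, N m; "position": TCP position; "ee_rot": TCP orientation; "wrist_force": force on the tool from outside, world axes, zero at the start; "torque": the same for the moment, N m; "grip_width": finger opening in mm; "gripper_force": force on a finger pad.
Only numpy, scipy, OpenCV 4.12 (cv2) and the standard library are available. Lean on these libraries where they do the work, as an engineer would, in place of code of your own. Each camera call takes 0.05 s, during which the arm holds its last target. There are 200 camera calls.

## Working session

There is one attempt and no reset: what is moved stays moved. The work goes in short steps, Python scripts to look and compute and a tool call to move; the robot and the scene stay as the last step left them, time stands still between calls to the robot, and variables do not carry over. Pictures are saved under pics/ and viewed, at most 14 in all, crops included, and the job is handed in when it is done.

Besides the shell and the picture viewer there is one more tool, called after "Emit:" as name([rows], argument=value, ...), one row to a line, values as JSON. drive_tool: Moves the arm, as the interface text tells. Its arguments: {"type":"object","properties":{"targets":{"type":"array"},"gripper":{"type":"number"},"force":{"type":"number"}},"required":["targets"]}

```bash
mkdir -p pics; ls
cat > h.py <<'E'
import numpy as np,cv2
from rig import ctrl
from scipy.spatial.transform import Rotation as R
def snap(c,n,crop=None,s=1):
    M=ctrl.camera_model(c);im=ctrl.camera(c)
    np.save(f'pics/{n}.npy',im);np.savez(f'pics/{n}_m.npz',k=M['mtx'],T=M['camera_from_world'])
    o=im[...,::-1]
    if crop: x0,y0,x1,y1=crop;o=o[y0:y1,x0:x1]
    if s!=1:o=cv2.resize(o,None,fx=s,fy=s,interpolation=cv2.INTER_CUBIC)
    cv2.imwrite(f'pics/{n}.png',o)
def px2w(n,u,v,z):
    m=np.load(f'pics/{n}_m.npz');K,T=np.array(m['k']),np.array(m['T'])
    d=T[:3,:3].T@np.linalg.inv(K)@np.array([u,v,1.]);c=-T[:3,:3].T@T[:3,3]
    return c+d*(z-c[2])/d[2]
def w2px(n,p):
    m=np.load(f'pics/{n}_m.npz');q=m['T'][:3,:3]@np.array(p,float)+m['T'][:3,3];q=m['k']@q
    return q[:2]/q[2]
E
python3 - <<'E'
from h import *
snap('scene','s0');snap('side','d0');snap('wrist','w0')
print({k:np.round(v,3) for k,v in ctrl.sense().items()})
for n in('s0','d0','w0'):
    m=np.load(f'pics/{n}_m.npz');print(n,m['k'].round(0).tolist(),(-m['T'][:3,:3].T@m['T'][:3,3]).round(0),m['T'][:3,:3].round(2).tolist())
E
```

```text
pics
{'clock': np.float64(0.15), 'joint_positions': array([-0.223,  0.313,  1.498, -0.   ,  1.331, -0.223]), 'qvel': array([-0.   , -0.   , -0.003,  0.   , -0.001,  0.001]), 'joint_torque': array([ 2.0000e-03, -4.0230e+01, -2.5232e+01,  6.9000e-02,  3.4000e-02,
       -0.0000e+00]), 'position': array([5.24881e+02, 7.00000e-03, 3.02310e+02]), 'ee_rot': array([-2.221e+00, -2.221e+00,  1.000e-03]), 'wrist_force': array([ 0.414,  0.556, -0.278]), 'torque': array([ 0.009, -0.005,  0.024]), 'gripper_force': np.float64(0.0), 'grip_width': np.float64(88.243)}
s0 [[405.0, 0.0, 315.0], [0.0, 405.0, 191.0], [0.0, 0.0, 1.0]] [1292. -339. 1093.] [[0.45, 0.89, 0.02], [0.7, -0.34, -0.63], [-0.56, 0.29, -0.78]]
d0 [[375.0, 0.0, 320.0], [0.0, 375.0, 196.0], [0.0, 0.0, 1.0]] [ 140. -834.  695.] [[0.89, -0.45, -0.01], [-0.25, -0.48, -0.84], [0.38, 0.75, -0.54]]
w0 [[279.0, 0.0, 316.0], [0.0, 279.0, 201.0], [0.0, 0.0, 1.0]] [525.  68. 384.] [[1.0, 0.0, -0.0], [0.0, -0.96, 0.27], [-0.0, -0.27, -0.96]]
```

View pics/s0.png

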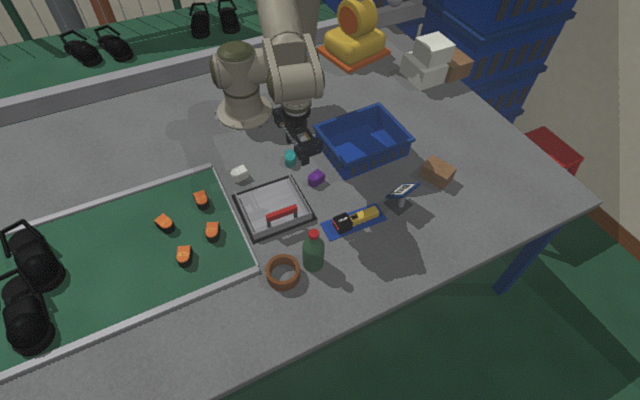

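View pics/d0.png

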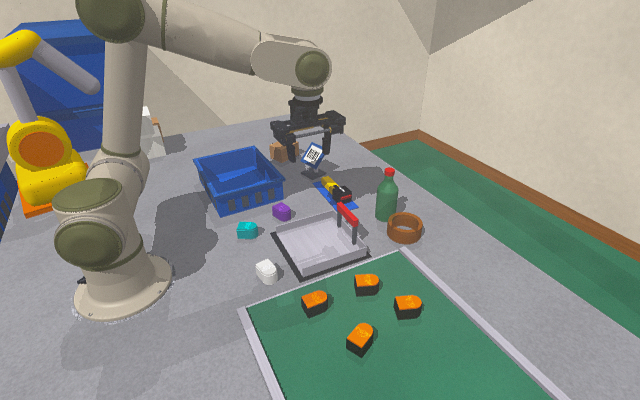

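The scene view shows four orange-topped heels at about (200,199), (163,222), (212,231) and (183,254) on the belt. The look-alikes are white (239,172), turquoise (290,157) and purple (316,178), none of them on the belt. The tray is at (274,207), the scanner at (355,219), the stand at (402,190) and the crate at (363,138). The side view agrees.

Run:
```python
import numpy as np,cv2
a=np.load('pics/s0.npy')[...,::-1]
cv2.imwrite('pics/s0a.png',cv2.resize(a[100:280,140:460],None,fx=2.5,fy=2.5,interpolation=cv2.INTER_CUBIC))
a=np.load('pics/d0.npy')[...,::-1]
cv2.imwrite('pics/d0a.png',cv2.resize(a[130:360,190:450],None,fx=2.6,fy=2.6,interpolation=cv2.INTER_CUBIC))
```

```text
(no output)
```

View pics/s0a.png

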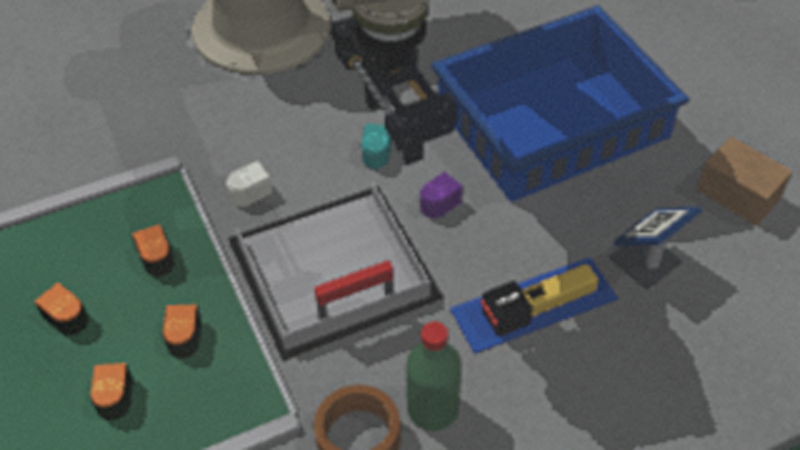

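View pics/d0a.png

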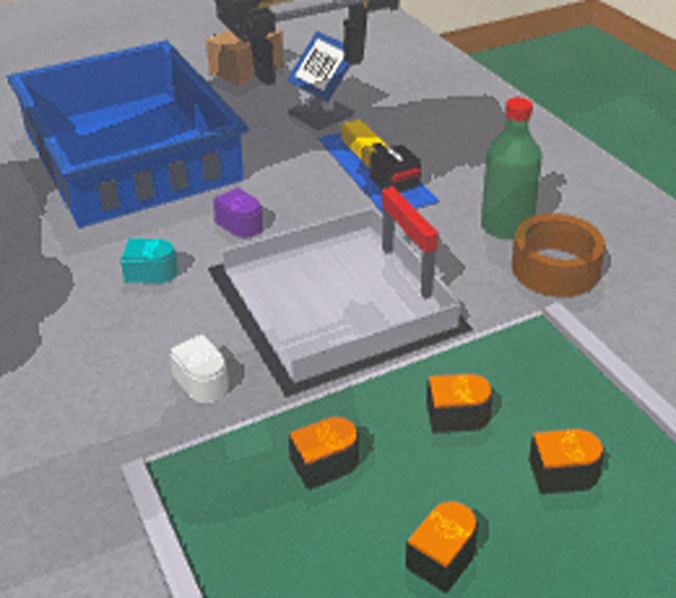

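```bash
cat >> h.py <<'E'
def heels(n,z=41,lo=(5,150,90),hi=(16,255,255)):
    im=np.load(f'pics/{n}.npy');hsv=cv2.cvtColor(im,cv2.COLOR_RGB2HSV)
    m=cv2.morphologyEx(cv2.inRange(hsv,lo,hi),cv2.MORPH_CLOSE,np.ones((3,3)))
    out=[]
    for c in cv2.findContours(m,cv2.RETR_EXTERNAL,cv2.CHAIN_APPROX_NONE)[0]:
        if cv2.contourArea(c)<60: continue
        w=np.array([px2w(n,*p[0],z)[:2] for p in c],np.float32)
        r=cv2.minAreaRect(w);mm=cv2.moments(w.reshape(-1,1,2));g=np.array([mm['m10'],mm['m01']])/mm['m00']
        b=cv2.boxPoints(r);e=[b[1]-b[0],b[2]-b[1]];l=max(e,key=np.linalg.norm);a=np.degrees(np.arctan2(l[1],l[0]))
        if np.dot(np.array(r[0])-g,l)<0:a=(a+360)%360-180
        out.append((np.round(r[0],1),np.round(r[1],1),round(float(a)),cv2.boundingRect(c)))
    return out
def tri(pairs):
    A=[];b=[]
    for n,u,v in pairs:
        m=np.load(f'pics/{n}_m.npz');K,T=m['k'],m['T']
        d=T[:3,:3].T@np.linalg.inv(K)@[u,v,1.];d/=np.linalg.norm(d);c=-T[:3,:3].T@T[:3,3]
        P=np.eye(3)-np.outer(d,d);A.append(P);b.append(P@c)
    return np.linalg.lstsq(np.vstack(A),np.hstack(b),rcond=None)[0]
E
python3 - <<'E'
from h import *
for n in('s0','d0'):
    print(n,*heels(n),sep='\n ')
S=lambda u,v:(140+u/2.5,100+v/2.5);D=lambda u,v:(190+u/2.6,130+v/2.6)
for nm,s,d in [('hnd near',(317,290),(428,240)),('hnd far',(392,266),(391,197)),('ticket',(656,222),(320,65)),('cap',(434,330),(519,103))]:
    print(nm,tri([('s0',*S(*s)),('d0',*D(*d))]).round(0))
P=lambda nm,z,ps:print(nm,[px2w('s0',*S(*p),z)[:2].round(0).tolist() for p in ps])
Q=lambda nm,z,ps:print(nm,[px2w('d0',*D(*p),z)[:2].round(0).tolist() for p in ps])
P('blackmat',3,[(232,238),(376,188),(441,300),(284,356)]);Q('blackmat d',3,[(212,268),(289,393),(470,330)])
P('bluemat',3,[(451,311),(596,262),(618,296),(478,350)])
P('crate',85,[(433,64),(598,8),(688,99),(515,197)]);Q('crate d',85,[(10,76),(167,42),(247,128),(78,172)])
P('plate s,top',110,[(638,208),(700,208)]);P('base',5,[(610,262),(680,284)])
P('scn head top',45,[(485,293),(514,282),(530,322)]);P('handle end',33,[(592,268),(598,285)])
P('carton',60,[(735,138),(790,180),(757,222),(700,180)]);P('tape',45,[(358,392)]);P('lookalikes',36,[(250,178),(375,130),(441,187)])
Q('bluemat d',3,[(320,137),(438,203)])
E
```

```text
s0
 (array([ 581.9, -399.3]), array([34.7, 57. ]), -16, (177, 246, 13, 17))
 (array([ 534.3, -297.5]), array([33.6, 54.4]), -18, (206, 222, 12, 15))
 (array([ 442.8, -422. ]), array([56.9, 35.5]), 25, (155, 214, 17, 14))
 (array([ 400.1, -292.7]), array([35.1, 54.3]), -2, (194, 191, 13, 14))
 (array([-134.7,  593.3]), array([234.8, 270.8]), 102, (317, 46, 73, 27))
 (array([-394.5,  711.7]), array([ 89.1, 268.7]), -25, (339, 6, 19, 28))
d0
 (array([ 434.7, -425.8]), array([56.2, 36.9]), 26, (347, 323, 26, 25))
 (array([ 575. , -403.5]), array([38.8, 55.4]), -21, (395, 295, 27, 15))
 (array([ 393.2, -296. ]), array([38.6, 55. ]), 0, (302, 290, 25, 18))
 (array([ 529.1, -302.7]), array([39.4, 54.8]), -23, (355, 274, 24, 13))
 (array([ 733.9, -165.2]), array([141.7,  97.1]), -159, (388, 212, 35, 31))
 (array([1205.1, -422.5]), array([ 73.3, 281.5]), 91, (553, 200, 87, 62))
 (array([-228.1,  490.8]), array([ 75.5, 203. ]), 102, (19, 191, 34, 28))
 (array([-257.6,  960.1]), array([149.3, 424.2]), 105, (19, 132, 45, 35))
hnd near [ 593. -135.   81.]
hnd far [601. -39.  78.]
ticket [681. 304.  74.]
cap [757. -58. 166.]
blackmat [[407.0, -189.0], [410.0, 25.0], [624.0, 21.0], [614.0, -194.0]]
blackmat d [[404.0, 20.0], [401.0, -200.0], [608.0, -205.0]]
bluemat [[645.0, 25.0], [660.0, 237.0], [720.0, 233.0], [712.0, 29.0]]
crate [[292.0, 173.0], [288.0, 463.0], [516.0, 470.0], [570.0, 155.0]]
crate d [[277.0, 452.0], [505.0, 455.0], [512.0, 165.0], [298.0, 162.0]]
plate s,top [[672.0, 275.0], [707.0, 347.0]]
base [[669.0, 253.0], [741.0, 317.0]]
scn head top [[664.0, 62.0], [665.0, 104.0], [727.0, 92.0]]
handle end [[683.0, 212.0], [710.0, 204.0]]
carton [[592.0, 504.0], [690.0, 523.0], [730.0, 435.0], [636.0, 411.0]]
tape [[724.0, -139.0]]
lookalikes [[343.0, -136.0], [334.0, 59.0], [474.0, 96.0]]
bluemat d [[643.0, 227.0], [703.0, 12.0]]
```

Emit:
drive_tool([
  {"travel": [0,0,0],"roll": 4},
  {"travel": [0,0,0],"roll": 8},
  {"travel": [0,0,0],"roll": 8},
  {"travel": [0,0,0],"roll": 8},
  {"travel": [0,0,0],"roll": 8},
  {"travel": [0,0,0],"roll": 8},
  {"travel": [0,0,0],"roll": 8},
  {"travel": [0,0,0],"roll": 8},
  {"travel": [0,0,0],"roll": 8},
  {"travel": [0,0,0],"roll": 8},
  {"travel": [0,0,0],"roll": 8},
  {"travel": [0,0,0],"roll": 6},
], gripper=75, force=30)

```text
clock: 1.35
position: [524.9, -0.0, 302.5]
ee_rot: [-3.141, 0.008, 0.001]
wrist_force: [0.1, 0.6, 0.3]
grip_width: 75.1
gripper_force: 0.0
```

Emit:
drive_tool([
  {"travel": [-8,18,8],"roll": 0},
  {"travel": [-16,36,16],"roll": 0},
  {"travel": [-16,36,16],"roll": 0},
  {"travel": [-16,36,16],"roll": 0},
  {"travel": [-16,36,16],"roll": 0},
  {"travel": [-16,36,16],"roll": 0},
  {"travel": [-16,36,16],"roll": 0},
  {"travel": [-16,36,16],"roll": 0},
  {"travel": [-8,24,12],"roll": 0},
  {"travel": [0,0,0],"roll": 0},
  {"travel": [0,0,0],"roll": 0},
])

```text
clock: 2.45
position: [396.9, -293.9, 170.6]
ee_rot: [-3.141, 0.001, 0.001]
wrist_force: [0.0, 0.6, 0.1]
grip_width: 75.1
gripper_force: 0.0
```

```bash
cat >> h.py <<'E'
def pose():
    s=ctrl.sense();r=R.from_rotvec(s['ee_rot']).as_matrix();return s,np.array(s['position']),r
def plan(x,y,z,yaw=None):
    # travel in current tool frame; yaw = world angle (deg) of tool y, mod 180
    s,p,r=pose();d=np.array([x,y,z])-p
    cy=np.degrees(np.arctan2(r[1,1],r[0,1]))
    roll=0 if yaw is None else -((yaw-cy+90)%180-90)
    print('t%.2f'%s['clock'],'pos',p.round(1),'yaw %.1f'%cy,'tilt %.3f'%np.arccos(-r[2,2]),'j6 %.2f'%s['joint_positions'][5],'w %.1f f %.1f'%(s['grip_width'],s['gripper_force']),'roll %.1f'%roll,'travel before roll',(r.T@d).round(1))
    rr=r@R.from_euler('z',roll,degrees=True).as_matrix();print(' travel after roll',(rr.T@d).round(1))
E
python3 - <<'E'
from h import *
plan(397,-294,73,89)
snap('wrist','w1')
for o in heels('w1'):print(o)
E
```

```text
t2.45 pos [ 396.9 -293.9  170.6] yaw -90.1 tilt 0.001 j6 0.70 w 75.1 f 0.0 roll 0.9 travel before roll [ 0.1  0.2 97.6]
 travel after roll [ 0.1  0.2 97.6]
(array([ 435.9, -409.4]), array([23.5, 58.7]), 174, (456, 126, 39, 78))
(array([ 527.5, -297.5]), array([36.8, 48.3]), -23, (284, 0, 74, 75))
```

View pics/w1.png

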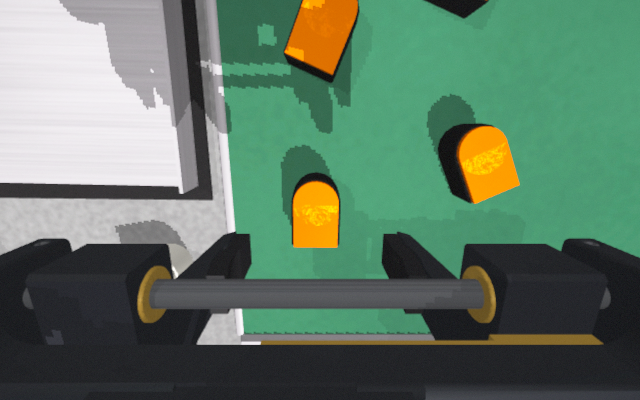

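The wrist view shows this heel, orange top, at (316,213), centred between the fingers with its rounded end up. There are more heels at (488,162) and (322,38), and the tray is at left.

```bash
sed -i 's/hi=(16,255,255)/hi=(26,255,255)/' h.py
python3 - <<'E'
from h import *
for o in heels('w1'):print(o)
print(px2w('w1',316,248,41),px2w('w1',316,178,41))
for u,v in [(178,188),(203,0),(212,198)]:print('mat/tray corner',px2w('w1',u,v,3))
E
```

```text
(array([ 276.4, -399. ]), array([311.5,   9.8]), 90, (261, 335, 342, 10))
(array([ 322.8, -435.8]), array([59.1, 24.2]), 15, (463, 266, 33, 57))
(array([ 323.1, -151.8]), array([24.2, 59.7]), -17, (137, 266, 34, 57))
(array([ 395.6, -292.9]), array([36.8, 55.2]), 0, (292, 181, 47, 67))
(array([ 437.6, -422. ]), array([55.9, 37.7]), 25, (456, 126, 64, 78))
(array([ 527.5, -297.5]), array([36.8, 48.3]), -23, (284, 0, 74, 75))
[ 367.06367274 -293.63343286   41.        ] [ 425.53472393 -293.68639414   41.        ]
mat/tray corner [ 409.23498634 -167.3250543     3.        ]
mat/tray corner [ 558.14059514 -206.34160972    3.        ]
mat/tray corner [ 399.74885274 -197.50581039    3.        ]
```

Emit:
drive_tool([
  {"travel": [0,0,40],"roll": 1},
  {"travel": [0,0,30],"roll": 0},
  {"travel": [0,0,17],"roll": 0},
  {"travel": [0,0,10],"roll": 0},
])

```text
clock: 2.9
position: [397.4, -292.8, 73.0]
ee_rot: [-3.141, 0.025, 0.001]
wrist_force: [-0.5, -0.5, 0.2]
grip_width: 74.8
gripper_force: 0.0
```

Emit:
drive_tool([
  {"travel": [0,0,0],"roll": 0},
  {"travel": [0,0,0],"roll": 0},
  {"travel": [0,0,0],"roll": 0},
  {"travel": [0,0,0],"roll": 0},
  {"travel": [0,0,0],"roll": 0},
], gripper=20, force=30)

```text
clock: 3.4
position: [397.2, -294.2, 74.3]
ee_rot: [3.141, -0.027, 0.001]
wrist_force: [-0.8, 0.6, 4.5]
grip_width: 40.1
gripper_force: 30.0
```

Emit:
drive_tool([
  {"travel": [0,0,-20],"roll": -1},
  {"travel": [0,0,-40],"roll": 0},
  {"travel": [0,0,-40],"roll": 0},
  {"travel": [20,-25,0],"roll": 0},
  {"travel": [30,-36,0],"roll": 0},
  {"travel": [30,-36,0],"roll": 0},
  {"travel": [30,-36,0],"roll": 0},
  {"travel": [23,-28,0],"roll": 0},
  {"travel": [0,0,40],"roll": 0},
  {"travel": [0,0,35],"roll": 0},
  {"travel": [0,0,15],"roll": 0},
  {"travel": [0,0,4],"roll": 0},
])

```text
clock: 4.6
position: [529.3, -132.6, 78.1]
ee_rot: [-3.14, 0.0, 0.005]
wrist_force: [0.1, -0.2, -0.5]
grip_width: 39.5
gripper_force: 30.0
```

Emit:
drive_tool([
  {"travel": [0,0,1],"roll": 0},
  {"travel": [0,0,0],"roll": 0},
])

```text
clock: 4.8
position: [530.4, -133.3, 79.7]
ee_rot: [3.141, -0.0, 0.002]
wrist_force: [0.9, -0.1, -0.3]
grip_width: 39.8
gripper_force: 30.0
```

Emit:
drive_tool([
  {"travel": [0,0,2],"roll": 0},
  {"travel": [0,0,0],"roll": 0},
])

```text
clock: 5.0
position: [530.2, -133.1, 77.2]
ee_rot: [3.141, -0.0, 0.001]
wrist_force: [0.5, 0.9, -1.0]
grip_width: 39.8
gripper_force: 30.0
```

Emit:
drive_tool([
  {"travel": [0,0,0],"roll": 0},
  {"travel": [0,0,0],"roll": 0},
  {"travel": [0,0,0],"roll": 0},
  {"travel": [0,0,-20],"roll": 0},
  {"travel": [0,0,-40],"roll": 0},
  {"travel": [0,0,-40],"roll": 0},
  {"travel": [0,35,0],"roll": -6},
  {"travel": [0,45,0],"roll": -6},
  {"travel": [0,45,0],"roll": -6},
  {"travel": [0,40,0],"roll": -4},
  {"travel": [0,0,0],"roll": 0},
  {"travel": [0,0,0],"roll": 0},
], gripper=53)

```text
clock: 6.2
position: [556.2, -295.0, 176.2]
ee_rot: [-3.084, -0.597, 0.001]
wrist_force: [0.4, 0.0, -0.0]
grip_width: 52.8
gripper_force: 0.0
```

Run:
```python
from h import *
plan(531,-300,73,70)
snap('wrist','w2')
for o in heels('w2'):print(o)
```

```text
t6.20 pos [ 556.2 -295.   176.2] yaw -68.1 tilt 0.001 j6 0.51 w 52.8 f 0.0 roll 41.9 travel before roll [-25.2  -4.7 103.2]
 travel after roll [-21.9  13.3 103.2]
(array([ 464.1, -402.3]), array([ 10.1, 322. ]), 112, (214, 335, 344, 10))
(array([ 524.8, -425.8]), array([59.2, 19.7]), 34, (426, 266, 26, 57))
(array([ 443.2, -222.2]), array([59.4, 19.5]), 10, (181, 266, 26, 57))
(array([ 532.3, -299. ]), array([37.1, 55.9]), -23, (273, 210, 68, 63))
(array([ 578.1, -399.5]), array([38.2, 55.4]), 159, (404, 204, 71, 59))
(array([ 528.3, -133.6]), array([38.4, 56.3]), 0, (81, 134, 59, 75))
```

View pics/w2.png

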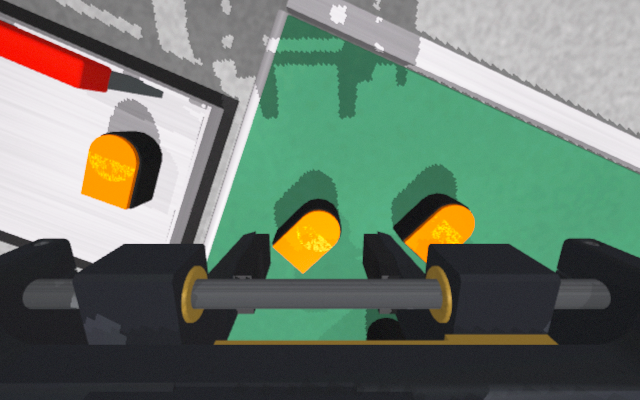

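The first heel, at (110,170), stands on the tray. The next heel to pick is at (308,240). My roll went the wrong way for it, so I'm turning back 45°.

Emit:
drive_tool([
  {"travel": [0,0,0],"roll": 7.5},
  {"travel": [0,0,0],"roll": 7.5},
  {"travel": [0,0,0],"roll": 7.5},
  {"travel": [0,0,0],"roll": 7.5},
  {"travel": [0,0,0],"roll": 7.5},
  {"travel": [0,0,0],"roll": 7.5},
  {"travel": [-20.4,13,0],"roll": 0},
  {"travel": [0,0,40],"roll": 0},
  {"travel": [0,0,35],"roll": 0},
  {"travel": [0,0,20],"roll": 0},
  {"travel": [0,0,9],"roll": 0},
  {"travel": [0,0,0],"roll": 0},
], gripper=75)

```text
clock: 7.45
position: [532.5, -297.8, 72.3]
ee_rot: [-3.078, 0.625, 0.002]
wrist_force: [-0.5, -0.7, 0.7]
grip_width: 75.0
gripper_force: 0.0
```

Emit:
drive_tool([
  {"travel": [0,0,0],"roll": 0},
  {"travel": [0,0,0],"roll": 0},
  {"travel": [0,0,0],"roll": 0},
  {"travel": [0,0,0],"roll": 0},
  {"travel": [0,0,-20],"roll": 0},
  {"travel": [0,0,-40],"roll": 0},
  {"travel": [0,0,-40],"roll": -5},
  {"travel": [0,0,0],"roll": -6},
  {"travel": [0,0,0],"roll": -6},
  {"travel": [0,0,0],"roll": -6},
  {"travel": [0,0,0],"roll": 0},
], gripper=20)

```text
clock: 8.55
position: [532.5, -298.8, 172.9]
ee_rot: [3.141, 0.001, 0.0]
wrist_force: [0.3, 0.1, -0.2]
grip_width: 39.9
gripper_force: 30.0
```

Run:
```python
from h import *
plan(529,-43,77,90)
```

```text
t8.55 pos [ 532.5 -298.8  172.9] yaw -90.0 tilt 0.000 j6 0.87 w 39.9 f 30.0 roll 0.0 travel before roll [  -3.3 -255.8   95.9]
 travel after roll [  -3.6 -255.8   95.9]
```

Emit:
drive_tool([
  {"travel": [-3,-26,0],"roll": 0},
  {"travel": [0,-45,0],"roll": 0},
  {"travel": [0,-45,0],"roll": 0},
  {"travel": [0,-45,0],"roll": 0},
  {"travel": [0,-45,0],"roll": 0},
  {"travel": [0,-35,0],"roll": 0},
  {"travel": [0,-15,0],"roll": 0},
  {"travel": [0,0,40],"roll": 0},
  {"travel": [0,0,35],"roll": 0},
  {"travel": [0,0,15],"roll": 0},
  {"travel": [0,0,6],"roll": 0},
  {"travel": [0,0,0],"roll": 0},
])

```text
clock: 9.75
position: [530.0, -43.0, 78.1]
ee_rot: [-3.141, 0.004, -0.001]
wrist_force: [-4.9, 5.9, 15.2]
grip_width: 39.6
gripper_force: 30.0
```

Emit:
drive_tool([
  {"travel": [0,0,0],"roll": 0},
  {"travel": [0,0,0],"roll": 0},
  {"travel": [0,0,0],"roll": 0},
  {"travel": [0,0,0],"roll": 0},
  {"travel": [0,0,-20],"roll": 0},
  {"travel": [0,0,-40],"roll": 0},
  {"travel": [0,0,-40],"roll": 0},
  {"travel": [-10,40,0],"roll": 0},
  {"travel": [-10,45,0],"roll": 0},
  {"travel": [-10,45,0],"roll": 0},
  {"travel": [-10,45,0],"roll": 0},
  {"travel": [-10,45,0],"roll": 0},
], gripper=53)

```text
clock: 10.95
position: [478.8, -264.7, 176.7]
ee_rot: [3.142, -0.001, 0.0]
wrist_force: [0.5, 1.3, 0.2]
grip_width: 53.0
gripper_force: 0.0
```

Emit:
drive_tool([
  {"travel": [-10,45,0],"roll": -5},
  {"travel": [-10,40,0],"roll": -5},
  {"travel": [-5,30,0],"roll": -5},
  {"travel": [0,20,0],"roll": -5},
  {"travel": [0,0,0],"roll": -5},
  {"travel": [0,0,0],"roll": 0},
])

```text
clock: 11.55
position: [468.3, -398.7, 176.2]
ee_rot: [-3.067, -0.679, 0.0]
wrist_force: [0.5, -0.1, -0.5]
grip_width: 53.3
gripper_force: 0.0
```

Run:
```python
from h import *
plan(438,-422.5,73,115)
snap('wrist','w3')
for o in heels('w3'):print(o)
```

```text
t11.55 pos [ 468.3 -398.7  176.2] yaw -65.0 tilt 0.001 j6 0.24 w 53.3 f 0.0 roll -0.0 travel before roll [-37.5   8.8 103.2]
 travel after roll [-37.5   8.8 103.2]
(array([ 382.1, -510.8]), array([ 10.1, 320.3]), 115, (215, 335, 342, 10))
(array([ 444.1, -530.9]), array([59.2, 19.6]), 37, (426, 266, 26, 57))
(array([ 351.6, -332.2]), array([59.3, 19.4]), 13, (181, 266, 26, 57))
(array([ 440.3, -421.6]), array([51.8, 37. ]), 25, (305, 222, 44, 57))
(array([ 577.3, -400.6]), array([37. , 55.8]), -21, (338, 44, 80, 84))
(array([ 509.6, -148.7]), array([17.4, 11.3]), 3, (0, 0, 19, 27))
```

Emit:
drive_tool([
  {"travel": [-37.5,9,0],"roll": 0},
  {"travel": [0,0,40],"roll": 0},
  {"travel": [0,0,35],"roll": 0},
  {"travel": [0,0,20],"roll": 0},
  {"travel": [0,0,9],"roll": 0},
  {"travel": [0,0,0],"roll": 0},
], gripper=75)

```text
clock: 12.2
position: [438.3, -421.8, 72.1]
ee_rot: [-3.066, -0.678, 0.001]
wrist_force: [0.1, -0.1, -0.3]
grip_width: 74.9
gripper_force: 0.0
```

Emit:
drive_tool([
  {"travel": [0,0,0],"roll": 0},
  {"travel": [0,0,0],"roll": 0},
  {"travel": [0,0,0],"roll": 0},
  {"travel": [0,0,0],"roll": 0},
  {"travel": [0,0,-20],"roll": 0},
  {"travel": [0,0,-40],"roll": 0},
  {"travel": [0,0,-40],"roll": 5},
  {"travel": [0,0,0],"roll": 7},
  {"travel": [0,0,0],"roll": 7},
  {"travel": [0,0,0],"roll": 6},
  {"travel": [0,0,0],"roll": 0},
], gripper=20)

```text
clock: 13.3
position: [438.4, -422.2, 172.9]
ee_rot: [3.141, -0.002, 0.0]
wrist_force: [0.7, -0.1, -0.9]
grip_width: 39.7
gripper_force: 30.0
```

Run:
```python
from h import *
plan(465,-133,77,90)
```

```text
t13.30 pos [ 438.4 -422.2  172.9] yaw -90.1 tilt 0.000 j6 0.61 w 39.7 f 30.0 roll -0.1 travel before roll [  26.3 -289.3   95.9]
 travel after roll [  26.6 -289.3   95.9]
```

Emit:
drive_tool([
  {"travel": [2,-24,0],"roll": 0},
  {"travel": [4,-45,0],"roll": 0},
  {"travel": [4,-45,0],"roll": 0},
  {"travel": [4,-45,0],"roll": 0},
  {"travel": [4,-45,0],"roll": 0},
  {"travel": [4,-45,0],"roll": 0},
  {"travel": [4,-40,0],"roll": 0},
  {"travel": [0,0,40],"roll": 0},
  {"travel": [0,0,35],"roll": 0},
  {"travel": [0,0,15],"roll": 0},
  {"travel": [0,0,4],"roll": 0},
  {"travel": [0,0,0],"roll": 0},
])

```text
clock: 14.5
position: [464.3, -132.8, 79.3]
ee_rot: [-3.141, -0.005, 0.001]
wrist_force: [-2.1, 3.0, 6.4]
grip_width: 40.1
gripper_force: 30.0
```

Emit:
drive_tool([
  {"travel": [0,0,0],"roll": 0},
  {"travel": [0,0,0],"roll": 0},
  {"travel": [0,0,0],"roll": 0},
  {"travel": [0,0,0],"roll": 0},
  {"travel": [0,0,-20],"roll": 0},
  {"travel": [0,0,-40],"roll": 0},
  {"travel": [0,0,-40],"roll": 0},
  {"travel": [10,24,0],"roll": 0},
  {"travel": [18,42,0],"roll": 0},
  {"travel": [18,42,0],"roll": 0},
  {"travel": [18,42,0],"roll": 0},
  {"travel": [18,42,0],"roll": 0},
], gripper=53)

```text
clock: 15.7
position: [546.8, -327.0, 178.6]
ee_rot: [-3.142, -0.001, 0.0]
wrist_force: [0.3, 0.4, -0.9]
grip_width: 52.7
gripper_force: 0.0
```

Emit:
drive_tool([
  {"travel": [18,42,0],"roll": 0},
  {"travel": [10,33,0],"roll": 0},
  {"travel": [0,0,0],"roll": 7},
  {"travel": [0,0,0],"roll": 7},
  {"travel": [0,0,0],"roll": 7},
  {"travel": [0,0,0],"roll": 0},
])

```text
clock: 16.3
position: [574.3, -400.3, 178.4]
ee_rot: [-3.088, 0.574, 0.001]
wrist_force: [-0.5, 0.5, 0.9]
grip_width: 53.0
gripper_force: 0.0
```

Run:
```python
from h import *
plan(577.5,-400,73,69)
snap('scene','s4')
for o in heels('s4'):print(o)
```

```text
t16.30 pos [ 574.3 -400.3  178.4] yaw -111.0 tilt 0.001 j6 1.16 w 53.0 f 0.0 roll -0.0 travel before roll [  2.9  -1.4 105.4]
 travel after roll [  2.9  -1.4 105.4]
(array([ 582.4, -399.3]), array([35. , 55.2]), -22, (177, 246, 13, 17))
(array([ 498.3, -132.8]), array([ 34.6, 119.3]), -1, (246, 188, 22, 28))
(array([-134. ,  593.5]), array([231.7, 272.7]), 101, (318, 45, 72, 28))
(array([-399.1,  714.6]), array([ 92.4, 279.4]), -25, (338, 5, 20, 29))
```

Emit:
drive_tool([
  {"travel": [3,-1,0],"roll": 0},
  {"travel": [0,0,40],"roll": 0},
  {"travel": [0,0,35],"roll": 0},
  {"travel": [0,0,20],"roll": 0},
  {"travel": [0,0,11],"roll": 0},
  {"travel": [0,0,0],"roll": 0},
], gripper=75)

```text
clock: 16.95
position: [577.5, -400.2, 71.8]
ee_rot: [-3.089, 0.57, 0.002]
wrist_force: [1.3, -0.3, -0.4]
grip_width: 74.8
gripper_force: 0.0
```

Emit:
drive_tool([
  {"travel": [0,0,0],"roll": 0},
  {"travel": [0,0,0],"roll": 0},
  {"travel": [0,0,0],"roll": 0},
  {"travel": [0,0,0],"roll": 0},
  {"travel": [0,0,-20],"roll": 0},
  {"travel": [0,0,-40],"roll": 0},
  {"travel": [0,0,-40],"roll": -7},
  {"travel": [0,0,0],"roll": -7},
  {"travel": [0,0,0],"roll": -7},
  {"travel": [0,0,0],"roll": 0},
], gripper=20)

```text
clock: 17.95
position: [577.5, -400.4, 173.1]
ee_rot: [3.141, 0.002, 0.0]
wrist_force: [-0.5, 0.0, -0.7]
grip_width: 39.8
gripper_force: 30.0
```

Run:
```python
from h import *
plan(465,-43,77,90)
snap('side','d4');snap('scene','s4b')
for o in heels('d4'):print(o)
for o in heels('s4b'):print(o)
a=np.load('pics/d4.npy')[...,::-1];b=np.load('pics/s4b.npy')[...,::-1]
cv2.imwrite('pics/c4.png',np.hstack([cv2.resize(a[150:310,240:400],(400,400)),cv2.resize(b[140:300,200:360],(400,400))]))
```

```text
t17.95 pos [ 577.5 -400.4  173.1] yaw -89.9 tilt 0.000 j6 0.80 w 39.8 f 30.0 roll 0.1 travel before roll [-112.1 -357.5   95.9]
 travel after roll [-112.5 -357.4   95.9]
(array([ 636.1, -331.9]), array([41.9, 45. ]), -89, (399, 265, 19, 17))
(array([ 494.1, -136.4]), array([120.2,  37.7]), 0, (300, 236, 43, 20))
(array([561.3, -54.3]), array([53.5, 37.2]), 2, (320, 217, 19, 11))
(array([1205.1, -406.3]), array([ 73.3, 314.1]), 91, (541, 195, 99, 67))
(array([659.8, 136.9]), array([100.3,  42.9]), -92, (321, 176, 18, 17))
(array([-241.,  900.]), array([ 222.2, 1009.2]), 102, (6, 116, 89, 103))
(array([-664.6, 3697.9]), array([ 267.5, 1939.8]), 91, (0, 30, 41, 38))
(array([ 521.6, -406. ]), array([40.2, 45. ]), -3, (168, 231, 15, 15))
(array([ 498.3, -133.5]), array([ 35.9, 119.3]), -1, (247, 188, 21, 28))
(array([-134.4,  593.2]), array([235.8, 270.8]), 102, (318, 46, 72, 27))
(array([-408.3,  719.7]), array([ 92.1, 300.8]), 154, (338, 3, 20, 31))
```

View pics/c4.png

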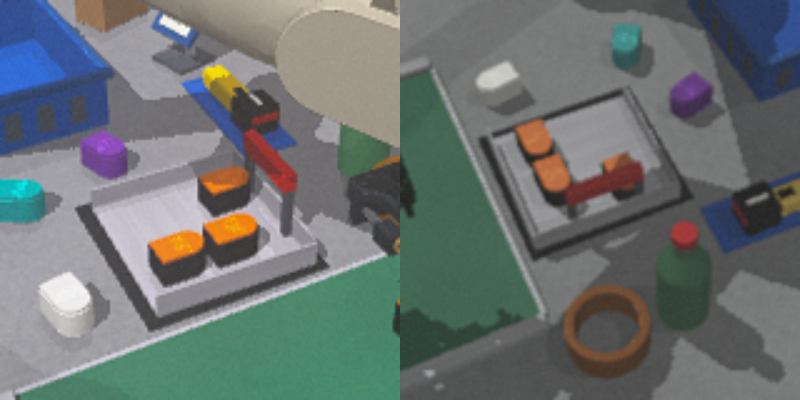

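Three heels are on the tray: two in a row on the near side and one further back on the far side, which has slid or been knocked about 3 cm but is still on it. The fourth is in the gripper.

Emit:
drive_tool([
  {"travel": [-7.5,-25,0],"roll": 0},
  {"travel": [-10,-45,0],"roll": 0},
  {"travel": [-10,-45,0],"roll": 0},
  {"travel": [-10,-45,0],"roll": 0},
  {"travel": [-10,-45,0],"roll": 0},
  {"travel": [-10,-45,0],"roll": 0},
  {"travel": [-10,-45,0],"roll": 0},
  {"travel": [-10,-40,0],"roll": 0},
  {"travel": [-10,-20,0],"roll": 0},
  {"travel": [0,0,40],"roll": 0},
  {"travel": [0,0,35],"roll": 0},
  {"travel": [0,0,15],"roll": 0},
])

```text
clock: 19.25
position: [489.1, -44.8, 80.7]
ee_rot: [-3.14, 0.004, 0.005]
wrist_force: [-9.4, 10.4, 50.1]
grip_width: 39.9
gripper_force: 30.0
```

Emit:
drive_tool([
  {"travel": [0,0,3],"roll": 0},
  {"travel": [0,0,0],"roll": 0},
  {"travel": [0,0,0],"roll": 0},
])

```text
clock: 19.55
position: [490.1, -45.4, 79.8]
ee_rot: [3.142, -0.003, 0.0]
wrist_force: [0.3, 0.5, 0.7]
grip_width: 39.9
gripper_force: 30.0
```

Emit:
drive_tool([
  {"travel": [0,0,0],"roll": 0},
  {"travel": [0,0,0],"roll": 0},
  {"travel": [0,0,0],"roll": 0},
  {"travel": [0,0,0],"roll": 0},
  {"travel": [0,0,-20],"roll": 0},
  {"travel": [0,0,-40],"roll": 0},
  {"travel": [0,0,-40],"roll": 0},
  {"travel": [0,0,-40],"roll": 0},
  {"travel": [0,0,0],"roll": 0},
  {"travel": [0,0,0],"roll": 0},
], gripper=53)

```text
clock: 20.55
position: [490.0, -45.4, 219.9]
ee_rot: [3.141, -0.0, 0.002]
wrist_force: [-0.5, 0.1, -1.0]
grip_width: 52.7
gripper_force: 0.0
```

Run:
```python
from h import *
plan(465,-43,77,90)
snap('wrist','w5')
for o in heels('w5'):print(o)
```

```text
t20.55 pos [490.  -45.4 219.9] yaw -90.0 tilt 0.001 j6 1.24 w 52.7 f 0.0 roll -0.0 travel before roll [-25.1  -2.4 142.9]
 travel after roll [-25.1  -2.4 142.9]
(array([ 326.6, -123.9]), array([384.6,  13.4]), 90, (215, 334, 342, 11))
(array([ 383.2, -177.2]), array([71. , 23.6]), 12, (426, 266, 26, 57))
(array([383.4,  86.1]), array([23.3, 71.1]), -12, (181, 266, 26, 57))
(array([ 463.2, -132.6]), array([55.8, 36.8]), -180, (385, 197, 39, 54))
(array([491.8, -45.3]), array([37.4, 54.7]), 0, (297, 168, 39, 56))
(array([ 528.6, -132.9]), array([37. , 55.5]), 0, (389, 127, 43, 61))
(array([564.5, -51.3]), array([37., 56.]), -1, (302, 84, 42, 66))
(array([654.3, 142.5]), array([ 2.8, 78.9]), 90, (35, 0, 99, 5))
```

View pics/w5.png

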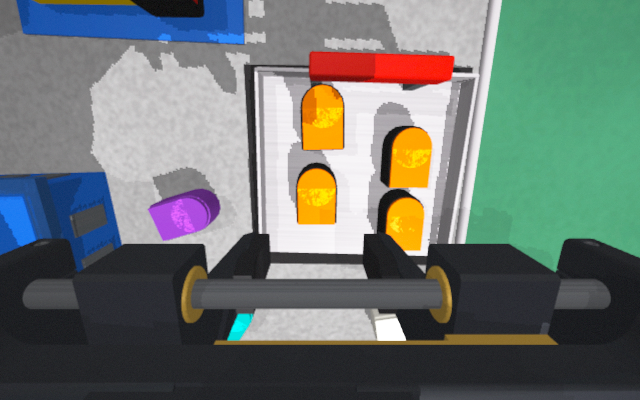

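All four heels stand on the tray, at (322,118), (316,195), (410,157) and (404,222), with the red handle at (381,67). Next I'll look at the scanner and stand from close by.

Emit:
drive_tool([
  {"travel": [5,-15,-10],"roll": 0},
  {"travel": [10,-30,-15],"roll": 0},
  {"travel": [10,-40,-15],"roll": 0},
  {"travel": [10,-40,-15],"roll": 0},
  {"travel": [10,-40,-15],"roll": 0},
  {"travel": [10,-40,-10],"roll": 0},
  {"travel": [10,-40,0],"roll": 0},
  {"travel": [5,0,0],"roll": 0},
  {"travel": [0,0,0],"roll": 0},
])

```text
clock: 21.5
position: [560.1, 199.8, 297.6]
ee_rot: [3.141, 0.002, -0.005]
wrist_force: [0.1, -0.8, -0.0]
grip_width: 53.2
gripper_force: 0.0
```

Run:
```python
from h import *
plan(685,131,77,0)
snap('wrist','w6')
```

```text
t21.50 pos [560.1 199.8 297.6] yaw -89.9 tilt 0.003 j6 1.72 w 53.2 f 0.0 roll -89.9 travel before roll [125.6  68.8 220.3]
 travel after roll [-68.7 125.6 220.3]
```

View pics/w6.png

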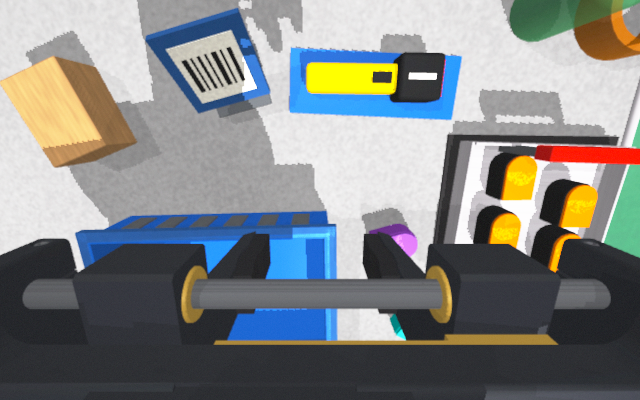

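The wrist view shows the ticket at about (212,68) on the blue plate, with its corners near (165,47), (228,28), (256,92) and (201,107). The scanner handle runs from (306,78) to the head's nose at (445,78), on the blue mat spanning (291,47) to (455,120). Its nose points −y.

Run:
```python
from h import *
P=lambda nm,z,ps,n='w6':print(nm,[px2w(n,*p,z)[:2].round(1).tolist() for p in ps])
P('bluemat',3,[(291,47),(461,56),(455,120),(290,112)])
P('handle top',33,[(306,63),(306,93),(392,65),(392,97)])
P('head top',45,[(398,53),(445,53),(443,103),(391,103)])
m=np.load('pics/w6_m.npz');K,T=m['k'],m['T']
for nm,px,s in [('ticket',[(165,47),(228,28),(256,92),(201,107)],31),('plate',[(147,37),(238,9),(270,94),(198,113)],42.5)]:
    obj=np.array([[-s,s,0],[s,s,0],[s,-s,0],[-s,-s,0]],float)
    n,rv,tv,err=cv2.solvePnPGeneric(obj,np.array(px,float),K,None,flags=cv2.SOLVEPNP_IPPE)
    for r,t,e in zip(rv,tv,err):
        Rw=T[:3,:3].T@cv2.Rodrigues(r)[0];c=T[:3,:3].T@(t[:,0]-T[:3,3])
        print(nm,c.round(0),'normal',Rw[:,2].round(2),'ex',Rw[:,0].round(2),'ey',Rw[:,1].round(2),e)
    q=np.mean(px,0)
print('tri',tri([('w6',212,68),('s0',140+656/2.5,100+222/2.5),('d0',190+320/2.6,130+65/2.6)]).round(1))
P('ticket@80',80,[(212,68)])
P('handle ends',93,[(310,62),(310,55),(453,62)],'w5')
P('carton',60,[(3,80),(55,57),(110,130),(62,167)])
```

```text
bluemat [[718.2, 230.2], [708.6, 22.3], [633.4, 19.6], [643.0, 233.2]]
handle top [[694.8, 211.2], [663.0, 211.5], [692.9, 113.6], [658.7, 111.1]]
head top [[702.5, 111.0], [702.6, 60.0], [651.4, 55.8], [651.3, 114.8]]
ticket [678. 300.  82.] normal [-0.55 -0.08  0.83] ex [ 0.23 -0.97  0.06] ey [0.8  0.23 0.56] [0.23672427]
ticket [680. 299.  83.] normal [ 0.28 -0.48  0.83] ex [ 0.34 -0.76 -0.55] ey [ 0.9   0.43 -0.05] [1.74083632]
plate [682. 300.  75.] normal [-0.63 -0.16  0.76] ex [ 0.25 -0.97  0.  ] ey [0.74 0.19 0.65] [0.30233783]
plate [686. 298.  79.] normal [ 0.34 -0.38  0.86] ex [ 0.33 -0.81 -0.49] ey [ 0.88  0.45 -0.15] [3.83808006]
tri [681.4 304.   74. ]
ticket@80 [[681.2, 302.1]]
handle ends [[599.6, -41.3], [603.9, -41.3], [599.6, -138.9]]
carton [[672.7, 531.2], [694.9, 470.7], [621.6, 428.1], [580.4, 491.2]]
```

Emit:
drive_tool([
  {"travel": [0,0,0],"roll": -4},
  {"travel": [0,0,0],"roll": -8},
  {"travel": [0,0,0],"roll": -8},
  {"travel": [0,0,0],"roll": -8},
  {"travel": [0,0,0],"roll": -8},
  {"travel": [0,0,0],"roll": -8},
  {"travel": [0,0,0],"roll": -8},
  {"travel": [0,0,0],"roll": -8},
  {"travel": [0,0,0],"roll": -8},
  {"travel": [0,0,0],"roll": -8},
  {"travel": [0,0,0],"roll": -8},
  {"travel": [0,0,0],"roll": -5},
], gripper=75)

```text
clock: 22.75
position: [559.9, 198.0, 299.1]
ee_rot: [-2.237, -2.205, 0.002]
wrist_force: [-0.1, -0.7, 0.5]
grip_width: 75.2
gripper_force: 0.0
```

Emit:
drive_tool([
  {"travel": [-8,12,12],"roll": 0},
  {"travel": [-15,28,30],"roll": 0},
  {"travel": [-20,30,30],"roll": 0},
  {"travel": [-17,30,30],"roll": 0},
  {"travel": [-8,17,20],"roll": 0},
  {"travel": [0,0,0],"roll": 0},
  {"travel": [0,0,0],"roll": 0},
])

```text
clock: 23.45
position: [675.6, 128.6, 177.1]
ee_rot: [-2.243, -2.198, 0.001]
wrist_force: [0.2, 0.7, 0.5]
grip_width: 75.2
gripper_force: 0.0
```

Run:
```python
from h import *
from scipy.optimize import least_squares
plan(677.5,132,70.5,-1)
snap('wrist','w7')
m=np.load('pics/w6_m.npz')
px=np.array([(165,47),(228,28),(256,92),(201,107),(147,37),(238,9),(270,94),(198,113)],float)
def corners(p):
    x,y,a=p;ex=np.array([np.cos(a),np.sin(a),0]);ey=np.array([-np.sin(a),np.cos(a),0]);up=(ex+[0,0,1])/2**.5
    return [np.array([x,y,80])+s*(ey*i+up*j) for s in(31,42.5) for i,j in((1,1),(-1,1),(-1,-1),(1,-1))]
f=lambda p:(np.array([w2px('w6',c) for c in corners(p)])-px).ravel()
r=least_squares(f,[681,302,.2]);print(r.x,np.degrees(r.x[2]),f(r.x).round(1).reshape(8,2).tolist())
```

```text
t23.45 pos [675.6 128.6 177.1] yaw -1.2 tilt 0.001 j6 0.04 w 75.2 f 0.0 roll -0.2 travel before roll [  3.4   1.9 106.6]
 travel after roll [  3.4   1.9 106.6]
[6.79706125e+02 2.99543244e+02 2.45578881e-01] 14.070633439461984 [[0.1, 1.3], [3.0, 1.4], [0.1, -4.5], [0.6, -4.8], [-2.9, 2.2], [0.1, 2.9], [-0.3, -0.7], [-0.7, -0.2]]
```

View pics/w7.png

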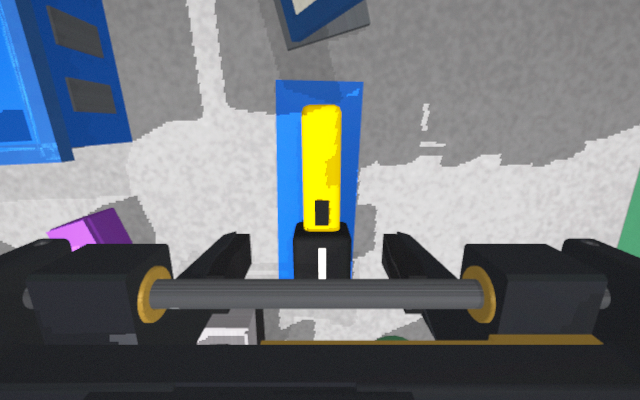

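The wrist view shows the scanner straight on its mat. The handle end is at (322,105), the head starts at (322,228), and the fingers are either side of its axis.

Run:
```python
from h import *
print(px2w('w7',322,106,33),px2w('w7',322,226,33),px2w('w7',302,232,45),px2w('w7',294,226,45),px2w('w7',349,226,45))
```

```text
[681.8905324  210.23640562  33.        ] [680.47409749 112.26621146  33.        ] [663.82167144 111.84743208  45.        ] [657.47414162 117.2091831   45.        ] [702.31457459 116.32126051  45.        ]
```

Emit:
drive_tool([
  {"travel": [3.4,3.8,20],"roll": 0},
  {"travel": [0,0,40],"roll": 0},
  {"travel": [0,0,30],"roll": 0},
  {"travel": [0,0,11],"roll": 0},
  {"travel": [0,0,5],"roll": 0},
  {"travel": [0,0,0],"roll": 0},
], gripper=65)

```text
clock: 24.1
position: [680.0, 133.1, 72.5]
ee_rot: [2.24, 2.202, 0.001]
wrist_force: [0.3, 0.1, 0.1]
grip_width: 64.9
gripper_force: 0.0
```

Emit:
drive_tool([
  {"travel": [0,0,0],"roll": 0},
  {"travel": [0,0,0],"roll": 0},
  {"travel": [0,0,0],"roll": 0},
  {"travel": [0,0,0],"roll": 0},
  {"travel": [0,0,0],"roll": 0},
], gripper=15, force=40)

```text
clock: 24.6
position: [679.8, 132.9, 72.1]
ee_rot: [2.24, 2.202, 0.001]
wrist_force: [-0.8, 0.2, 1.2]
grip_width: 31.5
gripper_force: 40.0
```

Emit:
drive_tool([
  {"travel": [0,0,-15],"roll": 0},
  {"travel": [0,0,-35],"roll": 0},
  {"travel": [0,0,-40],"roll": 0},
  {"travel": [0,0,-36],"roll": 0},
  {"travel": [13,-15,0],"roll": 0},
  {"travel": [30,-32,0],"roll": -5},
  {"travel": [0,0,0],"roll": -8},
  {"travel": [0,0,0],"roll": -8},
  {"travel": [0,0,0],"roll": -8},
  {"travel": [0,0,0],"roll": -8},
  {"travel": [0,0,0],"roll": -8},
  {"travel": [0,0,0],"roll": -8},
])

```text
clock: 25.8
position: [633.3, 176.7, 198.6]
ee_rot: [1.014, 2.973, 0.0]
wrist_force: [-0.0, -0.2, -1.5]
grip_width: 32.0
gripper_force: 40.0
```

Emit:
drive_tool([
  {"travel": [0,0,0],"roll": -8},
  {"travel": [0,0,0],"roll": -8},
  {"travel": [0,0,0],"roll": -8},
  {"travel": [0,0,0],"roll": -8},
  {"travel": [0,0,0],"roll": -8},
  {"travel": [0,0,0],"roll": -8},
  {"travel": [0,0,0],"roll": -4},
  {"travel": [0,0,0],"roll": 0},
])

```text
clock: 26.6
position: [633.4, 176.7, 198.5]
ee_rot: [-0.384, 3.118, 0.0]
wrist_force: [-0.3, -0.2, -1.9]
grip_width: 31.8
gripper_force: 40.0
```

Run:
```python
from h import *
plan(539.6,267,197.8,104)
```

```text
t26.60 pos [633.4 176.7 198.5] yaw 104.0 tilt 0.000 j6 -1.72 w 31.8 f 40.0 roll 0.0 travel before roll [ 69.1 110.3   0.7]
 travel after roll [ 69.1 110.3   0.7]
```

Emit:
drive_tool([
  {"travel": [10,15,0],"roll": 0},
  {"travel": [22,35,0],"roll": 0},
  {"travel": [22,35,0],"roll": 0},
  {"travel": [12,20,1],"roll": 0},
  {"travel": [3,5,0],"roll": 0},
  {"travel": [0,0,0],"roll": 0},
  {"travel": [0,0,0],"roll": 0},
])

```text
clock: 27.3
position: [540.7, 266.0, 197.0]
ee_rot: [-0.38, 3.118, -0.0]
wrist_force: [-0.2, 0.4, -1.1]
grip_width: 31.7
gripper_force: 40.0
```

Run:
```python
from h import *
plan(539.6,267,197.8,104)
snap('wrist','w8')
snap('side','d8')
a=np.load('pics/w8.npy')[...,::-1];b=np.load('pics/d8.npy')[...,::-1]
cv2.imwrite('pics/c8.png',np.hstack([cv2.resize(a,(480,300)),cv2.resize(b[90:250,200:370],(320,300))]))
s,p,r=pose()
print('scanner focus px in w8', w2px('w8',[681,301.5,80]))
```

```text
t27.30 pos [540.7 266.  197. ] yaw 103.9 tilt 0.001 j6 -1.55 w 31.7 f 40.0 roll -0.1 travel before roll [ 0.8  1.2 -0.8]
 travel after roll [ 0.8  1.2 -0.8]
scanner focus px in w8 [317.0018616  372.08388052]
```

View pics/c8.png

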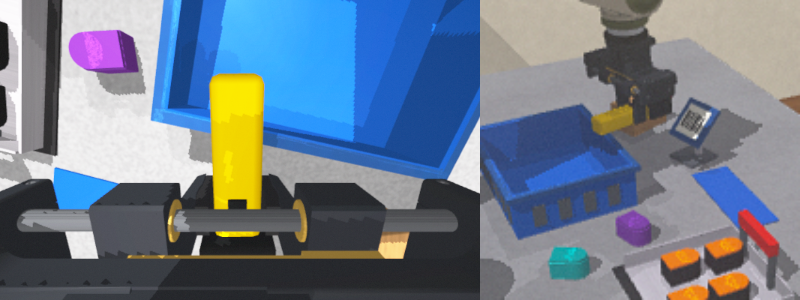

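The scanner is held level, with its nose toward the stand and the handle over the crate rim. I'll hold it still there.

Emit:
drive_tool([
  {"travel": [0,0,0],"roll": 0},
  {"travel": [0,0,0],"roll": 0},
  {"travel": [0,0,0],"roll": 0},
  {"travel": [0,0,0],"roll": 0},
  {"travel": [0,0,0],"roll": 0},
  {"travel": [0,0,0],"roll": 0},
  {"travel": [0,0,0],"roll": 0},
  {"travel": [0,0,0],"roll": 0},
  {"travel": [0,0,0],"roll": 0},
  {"travel": [0,0,0],"roll": 0},
  {"travel": [0,0,0],"roll": 0},
  {"travel": [0,0,0],"roll": 0},
])

```text
clock: 28.6
position: [539.9, 266.8, 196.7]
ee_rot: [-0.383, 3.118, 0.0]
wrist_force: [-0.4, -0.3, -1.5]
grip_width: 31.7
gripper_force: 40.0
```

Emit:
drive_tool([
  {"travel": [0,0,0],"roll": 0},
  {"travel": [0,0,0],"roll": 0},
  {"travel": [0,0,0],"roll": 0},
  {"travel": [0,0,0],"roll": 0},
  {"travel": [0,0,0],"roll": 0},
  {"travel": [0,0,0],"roll": 0},
  {"travel": [0,0,0],"roll": 0},
  {"travel": [0,0,0],"roll": 0},
  {"travel": [0,0,0],"roll": 0},
  {"travel": [0,0,0],"roll": 0},
  {"travel": [0,0,0],"roll": 0},
  {"travel": [0,0,0],"roll": 0},
])

```text
clock: 29.8
position: [539.9, 266.7, 196.7]
ee_rot: [0.383, -3.118, 0.0]
wrist_force: [0.1, -0.3, -1.1]
grip_width: 31.2
gripper_force: 40.0
```

Run:
```python
from h import *
plan(676.5,127,73.5,-1)
# ticket check in side view
for o in heels('d8'):print(o)
print('ticket tri w6+d8?',w2px('d8',[681,301.5,80]),'crop',(w2px('d8',[681,301.5,80])-[200,90])*[320/170,300/160]+[480,0])
```

```text
t29.80 pos [539.9 266.7 196.7] yaw 104.0 tilt 0.000 j6 -1.55 w 31.2 f 40.0 roll -75.0 travel before roll [ -98.8 -168.7  123.2]
 travel after roll [ 137.3 -139.   123.2]
(array([ 494.1, -136.4]), array([120.2,  37.7]), 0, (300, 236, 43, 20))
(array([489.4, -47.6]), array([55. , 39.5]), 1, (296, 222, 20, 12))
(array([562.5, -52.8]), array([56.3, 39.8]), 1, (320, 217, 20, 11))
(array([ 742.4, -178.5]), array([136.4,  96.9]), -118, (388, 213, 34, 30))
(array([1206.2, -416.6]), array([ 73.4, 294.2]), 90, (544, 198, 96, 64))
(array([569.5, 453.5]), array([118.9,  81.7]), 13, (259, 146, 22, 16))
(array([-244.5,  899.3]), array([ 215.1, 1009.2]), -78, (6, 116, 60, 103))
(array([-669.1, 3704. ]), array([ 274.2, 1952.2]), 91, (0, 30, 41, 38))
ticket tri w6+d8? [313.06453928 153.43939196] crop [692.82736805 118.94885993]
```

Emit:
drive_tool([
  {"travel": [-10,-15,0],"roll": 0},
  {"travel": [-22,-35,0],"roll": 0},
  {"travel": [-22,-35,0],"roll": 0},
  {"travel": [-15,-24,0],"roll": 4},
  {"travel": [0,0,0],"roll": 8},
  {"travel": [0,0,0],"roll": 8},
  {"travel": [0,0,0],"roll": 8},
  {"travel": [0,0,0],"roll": 8},
  {"travel": [0,0,0],"roll": 8},
  {"travel": [0,0,0],"roll": 8},
  {"travel": [0,0,0],"roll": 8},
  {"travel": [0,0,0],"roll": 8},
])

```text
clock: 31.0
position: [633.8, 176.7, 196.6]
ee_rot: [1.435, 2.794, -0.0]
wrist_force: [-0.2, 0.2, -2.3]
grip_width: 31.7
gripper_force: 40.0
```

Emit:
drive_tool([
  {"travel": [0,0,0],"roll": 8},
  {"travel": [0,0,0],"roll": 8},
  {"travel": [0,0,0],"roll": 8},
  {"travel": [0,0,0],"roll": 8},
  {"travel": [0,0,0],"roll": 6},
  {"travel": [0,0,0],"roll": 0},
])

```text
clock: 31.6
position: [633.7, 176.8, 196.6]
ee_rot: [2.261, 2.181, -0.0]
wrist_force: [-0.6, 0.5, -1.9]
grip_width: 31.4
gripper_force: 40.0
```

Run:
```python
from h import *
plan(676.5,127,73,-2)
```

```text
t31.60 pos [633.7 176.8 196.6] yaw -2.1 tilt 0.000 j6 0.13 w 31.4 f 40.0 roll -0.1 travel before roll [-48.2  44.5 123.6]
 travel after roll [-48.3  44.5 123.6]
```

Emit:
drive_tool([
  {"travel": [-12,11,0],"roll": 0},
  {"travel": [-24,22,0],"roll": 0},
  {"travel": [-12,11,0],"roll": 0},
  {"travel": [0,0,15],"roll": 0},
  {"travel": [0,0,40],"roll": 0},
  {"travel": [0,0,35],"roll": 0},
  {"travel": [0,0,20],"roll": 0},
  {"travel": [0,0,8],"roll": 0},
  {"travel": [0,0,3],"roll": 0},
  {"travel": [0,0,2],"roll": 0},
  {"travel": [0,0,0],"roll": 0},
])

```text
clock: 32.7
position: [675.8, 128.2, 74.7]
ee_rot: [2.259, 2.182, 0.002]
wrist_force: [-0.6, 0.3, -1.7]
grip_width: 31.7
gripper_force: 40.0
```

Emit:
drive_tool([
  {"travel": [0,0,0.8],"roll": 0},
  {"travel": [0,0,0],"roll": 0},
])

```text
clock: 32.9
position: [675.7, 128.2, 73.5]
ee_rot: [2.259, 2.182, 0.001]
wrist_force: [0.1, -0.4, -1.6]
grip_width: 31.7
gripper_force: 40.0
```

Emit:
drive_tool([
  {"travel": [0,0,0],"roll": 0},
  {"travel": [0,0,0],"roll": 0},
  {"travel": [0,0,0],"roll": 0},
  {"travel": [0,0,0],"roll": 0},
  {"travel": [0,0,-15],"roll": 0},
  {"travel": [0,0,-40],"roll": 0},
  {"travel": [0,0,-45],"roll": 0},
  {"travel": [0,0,-40],"roll": 0},
  {"travel": [0,0,-40],"roll": 0},
  {"travel": [0,0,-40],"roll": 0},
  {"travel": [0,0,0],"roll": 0},
  {"travel": [0,0,0],"roll": 0},
], gripper=60)

```text
clock: 34.1
position: [675.4, 128.2, 294.2]
ee_rot: [2.259, 2.181, 0.002]
wrist_force: [-0.2, 0.4, -1.4]
grip_width: 60.2
gripper_force: 0.0
```

Run:
```python
from h import *
plan(600,-90,123,0)
snap('wrist','w9')
```

```text
t34.10 pos [675.4 128.2 294.2] yaw -2.0 tilt 0.002 j6 0.05 w 60.2 f 0.0 roll -2.0 travel before roll [-220.7  -68.1  171. ]
 travel after roll [-218.2  -75.7  171. ]
```

View pics/w9.png

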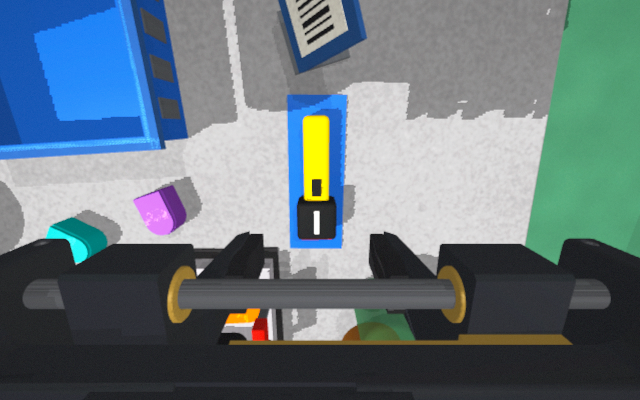

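The scanner lies on its mat again, at (317,180), straight and central. The tray handle is next.

Emit:
drive_tool([
  {"travel": [-10,-4,0],"roll": -2},
  {"travel": [-30,-12,0],"roll": 0},
  {"travel": [-40,-15,0],"roll": 0},
  {"travel": [-45,-15,0],"roll": 0},
  {"travel": [-45,-15,0],"roll": 0},
  {"travel": [-35,-10,0],"roll": 0},
  {"travel": [-14,-5,0],"roll": 0},
  {"travel": [0,0,15],"roll": 0},
  {"travel": [0,0,30],"roll": 0},
  {"travel": [0,0,20],"roll": 0},
  {"travel": [0,0,0],"roll": 0},
], gripper=70)

```text
clock: 35.25
position: [598.2, -89.6, 224.4]
ee_rot: [-2.216, -2.218, 0.004]
wrist_force: [0.1, 0.1, 0.3]
grip_width: 69.9
gripper_force: 0.0
```

Run:
```python
from h import *
plan(600,-90,129,0)
snap('scene','s10');snap('wrist','w10')
def red(n,lo,hi):
    hsv=cv2.cvtColor(np.load(f'pics/{n}.npy'),cv2.COLOR_RGB2HSV)
    m=cv2.inRange(hsv,(0,150,90),(4,255,255))|cv2.inRange(hsv,(174,150,90),(180,255,255))
    for c in cv2.findContours(m,cv2.RETR_EXTERNAL,cv2.CHAIN_APPROX_NONE)[0]:
        if cv2.contourArea(c)>60:print(n,cv2.boundingRect(c),[(np.array(q).round().tolist(),px2w(n,*q,93)[:2].round().tolist()) for q in cv2.boxPoints(cv2.minAreaRect(c))])
red('w10',0,0);red('s10',0,0);red('w5',0,0)
for o in heels('s10'):print(o)
```

```text
t35.25 pos [598.2 -89.6 224.4] yaw 0.0 tilt 0.007 j6 -0.34 w 69.9 f 0.0 roll 0.0 travel before roll [-0.7  2.5 95.4]
 travel after roll [-0.7  2.5 95.4]
w10 (568, 170, 72, 58) [([568.0, 170.0], [794.0, -56.0]), ([639.0, 170.0], [849.0, -55.0]), ([639.0, 227.0], [863.0, -102.0]), ([568.0, 227.0], [805.0, -103.0])]
w10 (305, 148, 23, 120) [([302.0, 266.0], [587.0, -139.0]), ([307.0, 147.0], [592.0, -38.0]), ([327.0, 148.0], [607.0, -39.0]), ([323.0, 267.0], [604.0, -139.0])]
w10 (377, 35, 49, 7) [([377.0, 40.0], [641.0, 35.0]), ([377.0, 35.0], [641.0, 38.0]), ([425.0, 36.0], [674.0, 37.0]), ([425.0, 42.0], [674.0, 34.0])]
s10 (266, 205, 30, 15) [([265.0, 215.0], [593.0, -139.0]), ([295.0, 204.0], [597.0, -42.0]), ([297.0, 210.0], [621.0, -46.0]), ([267.0, 221.0], [617.0, -142.0])]
w5 (309, 51, 145, 34) [([308.0, 80.0], [588.0, -40.0]), ([309.0, 51.0], [606.0, -41.0]), ([453.0, 55.0], [604.0, -139.0]), ([452.0, 85.0], [585.0, -140.0])]
(array([ 498.3, -132.8]), array([ 34.6, 119.3]), -1, (246, 188, 22, 28))
(array([-134.5,  593.5]), array([234.1, 271.6]), 101, (317, 46, 73, 27))
(array([-398.7,  712.5]), array([ 98.9, 278. ]), 149, (337, 5, 21, 29))
```

Emit:
drive_tool([
  {"travel": [0,0,20],"roll": 2},
  {"travel": [0,0,35],"roll": 0},
  {"travel": [0,0,25],"roll": 0},
  {"travel": [0,0,11],"roll": 0},
  {"travel": [0,0,4],"roll": 0},
  {"travel": [0,0,0],"roll": 0},
])

```text
clock: 35.95
position: [599.7, -90.7, 133.9]
ee_rot: [2.259, 2.182, 0.001]
wrist_force: [0.4, 0.8, -0.5]
grip_width: 70.1
gripper_force: 0.0
```

Emit:
drive_tool([
  {"travel": [0,0,0],"roll": 0},
  {"travel": [0,0,0],"roll": 0},
  {"travel": [0,0,0],"roll": 0},
  {"travel": [0,0,0],"roll": 0},
  {"travel": [0,0,0],"roll": 0},
  {"travel": [0,0,0],"roll": 0},
], gripper=5, force=60)

```text
clock: 36.55
position: [599.1, -90.7, 133.0]
ee_rot: [2.26, 2.182, -0.0]
wrist_force: [-0.3, -0.1, -0.6]
grip_width: 24.0
gripper_force: 0.0
```

Emit:
drive_tool([
  {"travel": [0,0,-5],"roll": 0},
  {"travel": [0,0,-10],"roll": 0},
  {"travel": [0,0,-10],"roll": 0},
  {"travel": [0,0,0],"roll": 0},
  {"travel": [0,0,0],"roll": 0},
])

```text
clock: 37.05
position: [599.2, -90.7, 158.2]
ee_rot: [2.26, 2.182, 0.0]
wrist_force: [-0.1, -0.1, -3.6]
grip_width: 15.3
gripper_force: 60.0
```

Run:
```python
from h import *
plan(600,-90,129,0)
print(ctrl.sense()['torque'],ctrl.sense()['wrist_force'])
snap('side','d11')
for o in heels('d11',z=43+25):print(o)
a=np.load('pics/d11.npy')[...,::-1]
cv2.imwrite('pics/c11.png',cv2.resize(a[140:300,250:450],(750,600),interpolation=cv2.INTER_CUBIC))
```

```text
t37.05 pos [599.2 -90.7 158.2] yaw -2.0 tilt 0.000 j6 -0.31 w 15.3 f 60.0 roll -2.0 travel before roll [ 0.7  0.8 29.2]
 travel after roll [ 0.7  0.8 29.2]
[ 0.02657465 -0.26527757  0.00355121] [-0.08693811 -0.14068699 -3.56903097]
(array([ 491. , -143.2]), array([ 36.7, 118.2]), 0, (300, 230, 43, 20))
(array([487. , -56.2]), array([54.5, 39.3]), 2, (297, 217, 20, 11))
(array([ 709.2, -195.6]), array([136.3,  93.1]), -153, (388, 212, 35, 31))
(array([559.2, -61.6]), array([39.5, 54.7]), 0, (320, 211, 20, 11))
(array([1161.9, -427.3]), array([ 70.4, 295. ]), 90, (546, 196, 94, 66))
(array([-225.3,  828.5]), array([213. , 967.6]), 102, (7, 116, 87, 103))
(array([-635. , 3510.8]), array([ 263.6, 1859.8]), 91, (0, 30, 41, 38))
```

View pics/c11.png

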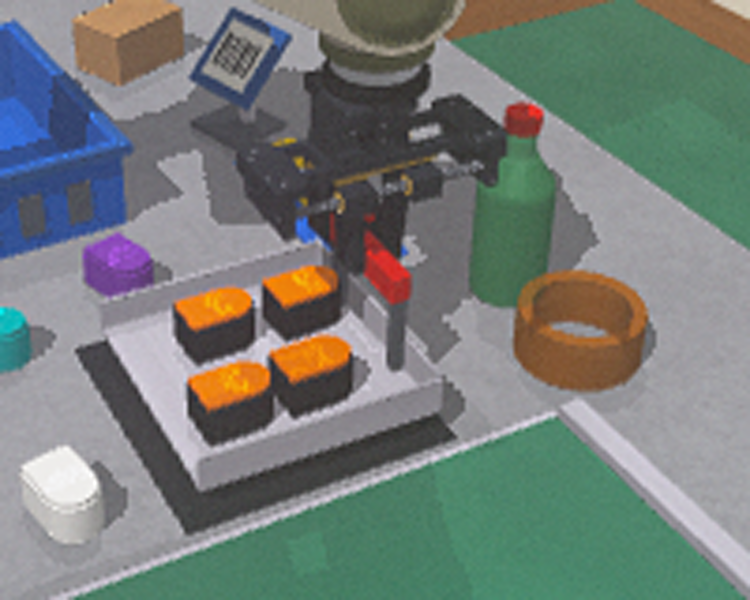

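The tray is held level and clear of the mat with all four heels on it. I'll lift it gently.

Emit:
drive_tool([
  {"travel": [0,0,-8],"roll": 0},
  {"travel": [0,0,-15],"roll": 0},
  {"travel": [0,0,-20],"roll": 0},
  {"travel": [0,0,-20],"roll": 0},
  {"travel": [0,0,-20],"roll": 0},
  {"travel": [0,0,-20],"roll": 0},
  {"travel": [0,0,-20],"roll": 0},
  {"travel": [0,0,-20],"roll": 0},
  {"travel": [0,0,-20],"roll": 0},
  {"travel": [0,0,-20],"roll": 0},
  {"travel": [0,0,-15],"roll": 0},
  {"travel": [0,0,-8],"roll": 0},
])

```text
clock: 38.3
position: [599.1, -90.7, 365.5]
ee_rot: [2.259, 2.181, 0.001]
wrist_force: [0.0, -0.6, -3.0]
grip_width: 15.5
gripper_force: 60.0
```

Emit:
drive_tool([
  {"travel": [5,-2,0],"roll": 0},
  {"travel": [10,-4,0],"roll": 0},
  {"travel": [15,-5,0],"roll": 0},
  {"travel": [20,-5,0],"roll": 0},
  {"travel": [20,-5,0],"roll": 0},
  {"travel": [20,-5,0],"roll": 0},
  {"travel": [20,-5,0],"roll": 0},
  {"travel": [20,-5,0],"roll": 0},
  {"travel": [20,-5,0],"roll": 0},
  {"travel": [20,-5,0],"roll": 0},
  {"travel": [20,-4,0],"roll": 0},
  {"travel": [20,-3,0],"roll": 0},
])

```text
clock: 39.5
position: [552.4, 123.0, 363.5]
ee_rot: [-2.258, -2.183, 0.001]
wrist_force: [0.6, -0.5, -4.5]
grip_width: 15.3
gripper_force: 60.0
```

Emit:
drive_tool([
  {"travel": [20,-2,0],"roll": 0},
  {"travel": [20,-1,0],"roll": 0},
  {"travel": [20,0,0],"roll": 0},
  {"travel": [20,0,0],"roll": 0},
  {"travel": [20,0,0],"roll": 0},
  {"travel": [20,0,0],"roll": 0},
  {"travel": [20,0,0],"roll": 0},
  {"travel": [18,0,0],"roll": 0},
  {"travel": [15,0,0],"roll": 0},
  {"travel": [10,0,0],"roll": 0},
  {"travel": [5,0,0],"roll": 0},
  {"travel": [0,0,0],"roll": 0},
])

```text
clock: 40.7
position: [556.9, 309.4, 363.7]
ee_rot: [-2.259, -2.183, 0.001]
wrist_force: [0.8, -0.9, -3.2]
grip_width: 15.7
gripper_force: 60.0
```

Run:
```python
from h import *
plan(540,313,365,-2)
snap('side','d12');snap('scene','s12')
print('z',ctrl.sense()['position'][2]-130+4+36)
z=ctrl.sense()['position'][2]-130+40
for n in('d12','s12'):
  for o in heels(n,z=z):
    if 10<min(o[1])<60 : print(n,o)
for q in [(335,228),(98,224)]:print(px2w('w6',*q,85))
for q in [(160,150)]:print(px2w('w9',*q,85))
```

```text
t40.70 pos [556.9 309.4 363.7] yaw -2.0 tilt 0.000 j6 0.36 w 15.7 f 60.0 roll 0.0 travel before roll [  3.  -17.   -1.3]
 travel after roll [  3.  -17.   -1.3]
z 273.88489067757
d12 (array([ 826.9, -571.1]), array([177.6,  47.2]), 90, (551, 201, 89, 61))
d12 (array([ 472.8, -214.2]), array([67.5, 27.5]), 88, (321, 177, 18, 18))
d12 (array([415.9, 242.5]), array([50.6, 39.4]), 2, (233, 119, 18, 7))
s12 (array([500.4, 259.7]), array([49.5, 29.8]), -177, (362, 107, 14, 11))
s12 (array([435.6, 261.3]), array([48.5, 30.8]), 3, (352, 95, 13, 11))
[515.53277103 178.3474605   85.        ]
[520.13925954 443.68697823  85.        ]
[517.06000857 176.44894033  85.        ]
```

Emit:
drive_tool([
  {"travel": [1,-2,0],"roll": 0},
  {"travel": [1,-4,0],"roll": 0},
  {"travel": [1,-4,0],"roll": 0},
  {"travel": [0,-3,0],"roll": 0},
  {"travel": [0,-1,0],"roll": 0},
  {"travel": [0,0,0],"roll": 0},
  {"travel": [0,0,0],"roll": 0},
])

```text
clock: 41.5
position: [543.2, 312.4, 363.9]
ee_rot: [2.26, 2.182, 0.0]
wrist_force: [0.7, 0.7, -3.5]
grip_width: 15.5
gripper_force: 60.1
```

Emit:
drive_tool([
  {"travel": [0,0,0],"roll": 0},
  {"travel": [0,0,0],"roll": 0},
], force=25)

```text
clock: 41.7
position: [543.3, 312.5, 363.9]
ee_rot: [-2.26, -2.182, 0.0]
wrist_force: [0.0, -0.9, -3.9]
grip_width: 15.7
gripper_force: 25.1
```

Emit:
drive_tool([
  {"travel": [0,0,0],"roll": 0},
  {"travel": [0,0,0],"roll": 0},
], force=18)

```text
clock: 41.9
position: [543.2, 312.5, 363.9]
ee_rot: [-2.26, -2.182, 0.0]
wrist_force: [0.5, -0.1, -4.0]
grip_width: 16.0
gripper_force: 18.1
```

Emit:
drive_tool([
  {"travel": [0,0,0],"roll": 0},
  {"travel": [0,0,0],"roll": 0},
], force=15)

```text
clock: 42.1
position: [543.2, 312.5, 363.9]
ee_rot: [-2.26, -2.182, -0.0]
wrist_force: [-0.0, 0.0, -4.1]
grip_width: 16.0
gripper_force: 15.1
```

Emit:
drive_tool([
  {"travel": [0,0,0],"roll": 0},
  {"travel": [0,0,0],"roll": 0},
], force=12.5)

```text
clock: 42.3
position: [543.2, 312.5, 363.9]
ee_rot: [2.26, 2.182, -0.0]
wrist_force: [-0.3, 1.0, -4.7]
grip_width: 15.7
gripper_force: 12.6
```

Emit:
drive_tool([
  {"travel": [0,0,0],"roll": 0},
  {"travel": [0,0,0],"roll": 0},
], force=10.5)

```text
clock: 42.5
position: [543.2, 312.5, 363.9]
ee_rot: [2.26, 2.182, -0.0]
wrist_force: [0.4, 0.4, -4.4]
grip_width: 16.5
gripper_force: 10.9
```

Run:
```python
from h import *
s=ctrl.sense();print(s['grip_width'],s['torque'],s['wrist_force'])
```

```text
16.463154353999716 [-0.00240675 -0.32906531  0.01357471] [ 0.35164749  0.44641845 -4.39197227]
```

Emit:
drive_tool([
  {"travel": [0,0,0],"roll": 0},
  {"travel": [0,0,0],"roll": 0},
], force=9)

```text
clock: 42.7
position: [543.2, 312.5, 363.9]
ee_rot: [-2.26, -2.182, 0.0]
wrist_force: [-0.2, -0.2, -3.6]
grip_width: 17.0
gripper_force: 9.4
```

Run:
```python
from h import *
s=ctrl.sense();print(s['grip_width'],s['torque'],s['wrist_force'])
```

```text
17.00851619390917 [ 0.04860569 -0.23583762 -0.03671832] [-0.18121149 -0.22154663 -3.5751414 ]
```

Emit:
drive_tool([
  {"travel": [0,0,0],"roll": 0},
  {"travel": [0,0,0],"roll": 0},
  {"travel": [0,0,0],"roll": 0},
  {"travel": [0,0,0],"roll": 0},
], force=9)

```text
clock: 43.1
position: [543.2, 312.5, 363.9]
ee_rot: [-2.26, -2.182, 0.0]
wrist_force: [0.0, -0.3, -3.9]
grip_width: 17.5
gripper_force: 9.6
```

Run:
```python
from h import *
s=ctrl.sense();print(s['grip_width'],s['torque'],s['wrist_force'],s['gripper_force'])
snap('side','d13');snap('scene','s13')
z=s['position'][2]-130+40
for n in('d13','s13'):
  for o in heels(n,z=z):
    if 10<min(o[1])<60 : print(n,o)
```

```text
17.467682666059154 [ 0.0316999  -0.22952098 -0.05213376] [ 0.0237239  -0.25561266 -3.93682138] 9.617713128682226
d13 (array([ 825.8, -565.1]), array([ 47.6, 189. ]), 91, (543, 198, 97, 64))
d13 (array([ 472.7, -214.3]), array([67.5, 27.5]), 88, (321, 177, 18, 18))
d13 (array([395.6, 209.5]), array([60.4, 37.8]), -166, (230, 123, 18, 9))
d13 (array([463. , 226.3]), array([63.1, 38.7]), -167, (250, 117, 18, 9))
```

Emit:
drive_tool([
  {"travel": [0,0,0],"roll": 0},
  {"travel": [0,0,0],"roll": 0},
  {"travel": [0,0,0],"roll": 0},
  {"travel": [0,0,0],"roll": 0},
], force=8.5)

```text
clock: 43.6
position: [543.2, 312.5, 363.9]
ee_rot: [-2.26, -2.182, -0.0]
wrist_force: [-0.4, 0.1, -4.1]
grip_width: 17.1
gripper_force: 9.2
```

Run:
```python
from h import *
s=ctrl.sense();print(s['grip_width'],s['torque'],s['wrist_force'],s['gripper_force'])
snap('side','d14');snap('scene','s14')
z=s['position'][2]-130+40
for n in('d14','s14'):
  for o in heels(n,z=z):
    if 10<min(o[1])<60 : print(n,o)
a=np.load('pics/d14.npy')[...,::-1];b=np.load('pics/s14.npy')[...,::-1]
cv2.imwrite('pics/c14.png',np.hstack([cv2.resize(a[80:240,190:350],(400,400)),cv2.resize(b[60:200,300:440],(400,400))]))
```

```text
17.1147243763189 [ 0.01382834 -0.23635465  0.01785045] [-0.43585703  0.14333596 -4.08374976] 9.194645831594244
d14 (array([ 825.8, -565.6]), array([ 47.2, 188. ]), 91, (544, 200, 96, 62))
d14 (array([ 472.7, -214.3]), array([67.5, 27.5]), 88, (321, 177, 18, 18))
d14 (array([395.6, 209.6]), array([60.7, 37.4]), -166, (230, 123, 18, 9))
d14 (array([462.9, 225.8]), array([63.5, 37.5]), -166, (250, 117, 18, 9))
```

View pics/c14.png

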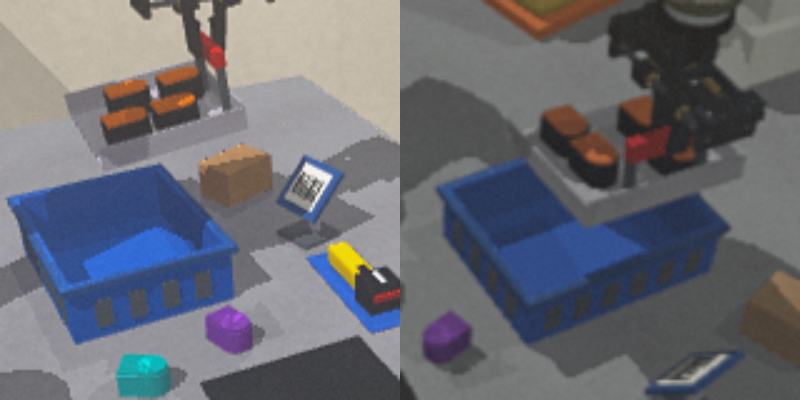

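The last picture shows the tray tilted about 12°, lip toward the robot, over the crate, with four heels still on it. I'll ease the grip further.

Emit:
drive_tool([
  {"travel": [0,0,0],"roll": 0},
  {"travel": [0,0,0],"roll": 0},
  {"travel": [0,0,0],"roll": 0},
], force=7.5)

```text
clock: 44.0
position: [543.2, 312.5, 363.9]
ee_rot: [-2.26, -2.182, 0.0]
wrist_force: [0.3, 0.0, -3.8]
grip_width: 21.4
gripper_force: 7.7
```

```bash
cat >> h.py <<'E'
def chk(t):
    s=ctrl.sense();print('w',s['grip_width'].round(2),'T',s['torque'].round(3),'F',s['wrist_force'].round(1),s['gripper_force'].round(1))
    snap('side','d'+t)
    for o in heels('d'+t,z=s['position'][2]-90):
        if o[3][0]>180 and o[3][0]<300: print(o)
E
python3 -c "
from h import *
chk('15')"
```

```text
Traceback (most recent call last):
  File "h.py", line 47, in chk
    s=ctrl.sense();print('w',s['grip_width'].round(2),'T',s['torque'].round(3),'F',s['wrist_force'].round(1),s['gripper_force'].round(1))
                             ^^^^^^^^^^^^^^^^^^^^^
AttributeError: 'float' object has no attribute 'round'
```

```bash
sed -i "s/s\['grip_width'\].round(2)/s['grip_width']/;s/,s\['gripper_force'\].round(1))/,s['gripper_force'])/" h.py
python3 -c "
from h import *
chk('15')"
```

```text
w 21.35044970001726 T [-0.006 -0.193  0.023] F [ 0.3  0.  -3.8] 7.658075764775276
(array([395.4, 136. ]), array([76.6, 27.9]), 37, (238, 130, 17, 12))
(array([464.2, 185.1]), array([88.5, 28.8]), -140, (256, 120, 16, 12))
```

Emit:
drive_tool([
  {"travel": [0,0,0],"roll": 0},
  {"travel": [0,0,0],"roll": 0},
  {"travel": [0,0,0],"roll": 0},
], force=7.5)

```text
clock: 44.35
position: [543.2, 312.5, 364.0]
ee_rot: [2.26, 2.182, 0.0]
wrist_force: [0.2, 0.9, -3.2]
grip_width: 23.3
gripper_force: 7.5
```

```bash
python3 -c "
from h import *
chk('16')"
```

```text
w 23.30452120432358 T [-0.001 -0.146  0.005] F [ 0.2  0.9 -3.2] 7.468380331993103
(array([402.9,  69.7]), array([174.8,  20.8]), -132, (243, 131, 27, 28))
(array([468.9, 217.6]), array([107.1,  20.7]), -126, (255, 115, 13, 14))
```

Emit:
drive_tool([
  {"travel": [0,0,0],"roll": 0},
  {"travel": [0,0,0],"roll": 0},
  {"travel": [0,0,0],"roll": 0},
  {"travel": [0,0,0],"roll": 0},
], force=7.5)

```text
clock: 44.8
position: [543.1, 312.5, 364.0]
ee_rot: [-2.26, -2.182, -0.0]
wrist_force: [-0.4, -1.6, -2.6]
grip_width: 19.2
gripper_force: 7.0
```

```bash
python3 -c "
from h import *
chk('17')
print(*heels('d17',z=47),sep='\n')"
```

```text
w 19.160794549335474 T [-0.009 -0.022 -0.019] F [-0.4 -1.6 -2.6] 7.005376853048801
(array([ 732.2, -181.5]), array([142.8,  93.2]), -130, (388, 212, 34, 31))
(array([1196.5, -420.4]), array([291.7,  73.1]), 90, (550, 198, 90, 64))
(array([651.9, 119.4]), array([103.9,  42.3]), 88, (321, 177, 18, 18))
(array([-290. ,  877.6]), array([ 189.7, 1005. ]), -86, (6, 116, 51, 102))
(array([-661. , 3656.2]), array([ 272.5, 1922. ]), 91, (0, 30, 41, 38))
```

```bash
python3 -c "
from h import *
snap('scene','s17');snap('wrist','w17')
for n in('s17','w17'):
  for o in heels(n,z=45):
    print(n,o)
print([w2px('d17',p).round() for p in [(300,180,85),(516,455,85)]])
hsv=cv2.cvtColor(np.load('pics/d17.npy'),cv2.COLOR_RGB2HSV)
m=cv2.inRange(hsv,(0,150,90),(4,255,255))|cv2.inRange(hsv,(174,150,90),(180,255,255));n,l,st,c=cv2.connectedComponentsWithStats(m);print(st[1:][st[1:,4]>20])
"
```

```text
s17 (array([-124.2,  565.4]), array([235. , 218.9]), -168, (318, 46, 66, 27))
w17 (array([530.9,  22.6]), array([ 18.7, 592.1]), 178, (144, 335, 342, 10))
w17 (array([636.9, 106.3]), array([ 20. , 104.6]), 94, (370, 267, 14, 56))
w17 (array([436.5, 114.3]), array([106.3,  19.3]), 82, (249, 266, 14, 57))
w17 (array([669.6, 216.6]), array([ 6.6, 31.1]), -2, (390, 230, 21, 5))
[array([219., 193.]), array([257., 146.])]
[[274 101   8  10  39]
 [385 168  10   8  69]]
```

Emit:
drive_tool([
  {"travel": [0,0,0],"roll": 0},
  {"travel": [0,0,0],"roll": 0},
  {"travel": [0,0,0],"roll": 0},
  {"travel": [0,0,0],"roll": 0},
], force=20)

```text
clock: 45.35
position: [543.2, 312.5, 363.9]
ee_rot: [-2.26, -2.182, -0.0]
wrist_force: [-0.0, -0.2, -2.9]
grip_width: 18.2
gripper_force: 18.6
```

```bash
python3 -c "
from h import *
chk('18')"
```

```text
w 18.24737321373584 T [-0.008 -0.05   0.019] F [-0.  -0.2 -2.9] 18.550764173269272
```

Emit:
drive_tool([
  {"travel": [0,0,0],"roll": 0},
  {"travel": [0,0,0],"roll": 0},
  {"travel": [0,0,0],"roll": 0},
  {"travel": [0,0,0],"roll": 0},
  {"travel": [0,0,0],"roll": 0},
], force=60)

```text
clock: 45.9
position: [543.2, 312.5, 363.9]
ee_rot: [2.26, 2.182, -0.0]
wrist_force: [-0.8, 0.7, -2.4]
grip_width: 16.6
gripper_force: 55.3
```

```bash
python3 -c "
from h import *
chk('19');snap('scene','s19')
d=cv2.absdiff(np.load('pics/d17.npy'),np.load('pics/d19.npy')).max(2)
m=(d>40).astype(np.uint8);n,l,st,c=cv2.connectedComponentsWithStats(m);print(st[1:][st[1:,4]>60])
print(*heels('s19',z=45),sep='\n')
"
```

```text
w 16.56904333253756 T [ 0.006 -0.033 -0.022] F [-0.8  0.7 -2.4] 55.2665014564991
[[223 163  28  20 321]]
(array([-124. ,  565.6]), array([235.5, 219.2]), -168, (318, 45, 66, 28))
```

```bash
cat > fit.py <<'E'
from h import *
import itertools
def model(th,bx,by,bz,yaw=-2):
    # bar centre at world (bx,by,bz); rotate lip down by th
    c,s=np.cos(th),np.sin(th);Ry=np.array([[c,0,-s],[0,1,0],[s,0,c]])
    Rz=R.from_euler('z',yaw,degrees=True).as_matrix()
    def tf(p):return (Rz@Ry@(np.array(p,float)-[88,0,78]).T).T+[bx,by,bz]
    f=[(x,y,z) for x in(-95,95) for y in(-100,100) for z in(0,4)]
    parts=[f]+[[(x,sy*100,z) for x in(-95,95) for z in(0,30)] for sy in(1,-1)]+[[(95,y,z) for y in(-100,100) for z in(0,34)]]
    parts+=[[(88+i,y,z) for i in(-8,8) for y in(-50,50) for z in(66,90)]]
    return [np.array([tf(q) for q in p]) for p in parts]
def mask(n,parts,shape=(400,640)):
    m=np.zeros(shape,np.uint8)
    for p in parts:cv2.fillConvexPoly(m,cv2.convexHull(np.array([w2px(n,q) for q in p]).round().astype(np.int32)),1)
    return m
def fit(t,p,ths=np.radians(np.arange(0,76,3))):
    data=[]
    for n,b in((f'd{t}','d4'),(f's{t}','s4b')):
        ch=(cv2.absdiff(np.load(f'pics/{n}.npy'),np.load(f'pics/{b}.npy')).max(2)>22).astype(np.uint8)
        ch=cv2.morphologyEx(ch,cv2.MORPH_OPEN,np.ones((3,3)))
        zone=np.zeros_like(ch)
        for th in ths: zone|=mask(n,model(th,p[0],p[1],p[2]-52))
        data.append((n,ch,cv2.dilate(zone,np.ones((9,9)))))
    best=[]
    for th,dx,dz in itertools.product(ths,(-12,0,12),(-70,-60,-52,-44)):
        sc=[]
        for n,ch,zn in data:
            m=mask(n,model(th,p[0]+dx,p[1],p[2]+dz));sc.append(((m&ch)).sum()/((m|ch)&zn).sum())
        best.append((sum(sc),np.degrees(th).round(),dx,dz,np.round(sc,2).tolist()))
    for b in sorted(best,reverse=True,key=lambda b:b[0])[:6]:print(b)
E
python3 - <<'E'
from fit import *
fit('12',(556.9,309.4,363.7)); fit('14',(543.2,312.5,363.9)); fit('17',(543.2,312.5,363.9)); fit('19',(543.2,312.5,363.9))
E
```

```text
(np.float64(1.0527806149507013), np.float64(3.0), 0, -52, [0.41, 0.64])
(np.float64(1.0513174123611018), np.float64(0.0), 0, -52, [0.41, 0.64])
(np.float64(1.045403314610801), np.float64(3.0), 0, -44, [0.42, 0.63])
(np.float64(1.0453676564292085), np.float64(0.0), 0, -60, [0.4, 0.64])
(np.float64(1.0422575508782406), np.float64(0.0), 12, -44, [0.4, 0.65])
(np.float64(1.0393660253920953), np.float64(0.0), 0, -44, [0.43, 0.61])
(np.float64(1.0367205221254379), np.float64(6.0), 12, -52, [0.41, 0.63])
(np.float64(1.0348163834375876), np.float64(9.0), 0, -52, [0.42, 0.61])
(np.float64(1.0337793221403133), np.float64(0.0), 12, -60, [0.41, 0.62])
(np.float64(1.0319315493979722), np.float64(3.0), 12, -52, [0.41, 0.62])
(np.float64(1.0317493477734958), np.float64(6.0), 0, -60, [0.41, 0.62])
(np.float64(1.0315593102227096), np.float64(3.0), 12, -60, [0.41, 0.62])
(np.float64(0.8104904111764535), np.float64(27.0), 0, -70, [0.36, 0.45])
(np.float64(0.8003133174946063), np.float64(30.0), 0, -60, [0.36, 0.44])
(np.float64(0.7975319859021524), np.float64(24.0), 0, -70, [0.36, 0.44])
(np.float64(0.7948157740258492), np.float64(27.0), 12, -60, [0.34, 0.46])
(np.float64(0.7903551687609847), np.float64(24.0), 12, -70, [0.34, 0.45])
(np.float64(0.7891323973476948), np.float64(24.0), 12, -60, [0.34, 0.45])
(np.float64(0.8185110705820149), np.float64(27.0), 0, -70, [0.36, 0.46])
(np.float64(0.8159389819323234), np.float64(24.0), 0, -70, [0.36, 0.45])
(np.float64(0.8051063465815134), np.float64(24.0), 12, -60, [0.35, 0.46])
(np.float64(0.8020733624277367), np.float64(30.0), 0, -60, [0.36, 0.44])
(np.float64(0.7970166803785221), np.float64(21.0), 12, -70, [0.35, 0.45])
(np.float64(0.7969175191325195), np.float64(27.0), 12, -60, [0.34, 0.46])
```

```bash
cat >> fit.py <<'E'
def fit2(t,p,dzs=(-66,-59,-52,-45,-38),dxs=(-10,0,10),ths=np.radians(np.arange(0,91,3)),out=5):
    data=[]
    for n,b in((f'd{t}','d4'),(f's{t}','s4b')):
        B=cv2.cvtColor(np.load(f'pics/{b}.npy'),cv2.COLOR_RGB2HSV);A=cv2.cvtColor(np.load(f'pics/{n}.npy'),cv2.COLOR_RGB2HSV)
        zone=cv2.morphologyEx(((B[...,1]>110)&(abs(B[...,0].astype(int)-108)<15)).astype(np.uint8),cv2.MORPH_OPEN,np.ones((5,5)))
        tray=((A[...,1]<90)&(A[...,2]>50)).astype(np.uint8)&zone
        data.append((n,tray,zone));print(n,zone.sum(),tray.sum(),cv2.boundingRect(tray))
    best=[]
    for th,dx,dz in itertools.product(ths,dxs,dzs):
        sc=[]
        for n,ch,zn in data:
            m=mask(n,model(th,p[0]+dx,p[1],p[2]+dz))&zn;sc.append((m&ch).sum()/max(1,(m|ch).sum()))
        best.append((round(sum(sc),3),np.degrees(th).round(),dx,dz,np.round(sc,2).tolist()))
    for b in sorted(best,reverse=True,key=lambda b:b[0])[:out]:print(b)
E
python3 - <<'E'
from fit import *
for t in('14','17','19'):fit2(t,(543.2,312.5,363.9)if t!='17' or 1 else 0)
E
```

```text
d14 13313 4684 (59, 17, 273, 179)
s14 10201 1228 (325, 0, 114, 234)
(np.float64(0.497), np.float64(6.0), 10, -52, [0.0, 0.5])
(np.float64(0.496), np.float64(3.0), 10, -59, [0.0, 0.5])
(np.float64(0.496), np.float64(9.0), 10, -52, [0.0, 0.5])
(np.float64(0.493), np.float64(3.0), 0, -66, [0.0, 0.49])
(np.float64(0.493), np.float64(12.0), 0, -52, [0.0, 0.49])
d17 13313 5336 (59, 17, 273, 179)
s17 10201 1581 (325, 0, 114, 234)
(np.float64(0.66), np.float64(24.0), 10, -66, [0.04, 0.62])
(np.float64(0.654), np.float64(27.0), 10, -66, [0.03, 0.62])
(np.float64(0.65), np.float64(27.0), 0, -66, [0.04, 0.61])
(np.float64(0.648), np.float64(27.0), 10, -59, [0.03, 0.62])
(np.float64(0.622), np.float64(30.0), 0, -66, [0.04, 0.58])
d19 13313 5304 (59, 17, 273, 179)
s19 10201 1615 (325, 0, 114, 234)
(np.float64(0.676), np.float64(24.0), 10, -66, [0.04, 0.64])
(np.float64(0.657), np.float64(27.0), 0, -66, [0.04, 0.61])
(np.float64(0.647), np.float64(27.0), 10, -59, [0.03, 0.62])
(np.float64(0.632), np.float64(27.0), 10, -66, [0.03, 0.6])
(np.float64(0.628), np.float64(21.0), 10, -66, [0.03, 0.6])
```

```bash
python3 - <<'E'
import re
s=open('fit.py').read()
s=s.replace("        tray=((A","        zone&=mask(n,[np.array([(x,y,z) for x in(296,516) for y in(175,455) for z in(0,87)])])\n        tray=((A")
open('fit.py','w').write(s)
E
python3 - <<'E'
from fit import *
for t in('14','17','19'):fit2(t,(543.2,312.5,363.9),dzs=range(-80,-40,5),out=6)
for t in('17','19'):
    for n in(f'd{t}',f's{t}'):
        hsv=cv2.cvtColor(np.load(f'pics/{n}.npy'),cv2.COLOR_RGB2HSV)
        m=cv2.inRange(hsv,(0,150,60),(5,255,255))|cv2.inRange(hsv,(172,150,60),(180,255,255));k,l,st,c=cv2.connectedComponentsWithStats(m)
        print(n,[(a.tolist(),b.round(1).tolist()) for a,b in zip(st[1:],c[1:]) if a[4]>12])
print('bar near end',[w2px('d19',(543,262,363.9+dz)).round(1).tolist() for dz in(-42,-52,-62,-72)])
print('bar ends s',[w2px('s19',(543,y,363.9+dz)).round(1).tolist() for dz in(-52,-62,-72) for y in(262,362)])
E
```

```text
d14 3633 4 (267, 159, 4, 4)
s14 3496 773 (344, 106, 57, 34)
(np.float64(0.784), np.float64(51.0), 10, -50, [0.57, 0.21])
(np.float64(0.765), np.float64(57.0), -10, -45, [0.4, 0.37])
(np.float64(0.746), np.float64(54.0), 0, -45, [0.43, 0.32])
(np.float64(0.72), np.float64(60.0), -10, -50, [0.4, 0.32])
(np.float64(0.683), np.float64(6.0), 10, -55, [0.0, 0.68])
(np.float64(0.681), np.float64(12.0), 0, -55, [0.0, 0.68])
d17 3633 654 (210, 147, 61, 46)
s17 3496 1131 (331, 110, 75, 44)
(np.float64(1.153), np.float64(27.0), 0, -70, [0.33, 0.82])
(np.float64(1.132), np.float64(24.0), 0, -75, [0.32, 0.81])
(np.float64(1.131), np.float64(27.0), 0, -65, [0.34, 0.79])
(np.float64(1.128), np.float64(24.0), 10, -70, [0.32, 0.81])
(np.float64(1.123), np.float64(27.0), 0, -75, [0.32, 0.8])
(np.float64(1.114), np.float64(24.0), 10, -75, [0.33, 0.79])
d19 3633 620 (210, 147, 61, 46)
s19 3496 1166 (334, 110, 72, 45)
(np.float64(1.168), np.float64(27.0), 0, -65, [0.36, 0.81])
(np.float64(1.157), np.float64(24.0), 0, -75, [0.34, 0.82])
(np.float64(1.147), np.float64(24.0), 10, -70, [0.33, 0.82])
(np.float64(1.146), np.float64(21.0), 10, -75, [0.35, 0.8])
(np.float64(1.146), np.float64(27.0), 0, -70, [0.35, 0.8])
(np.float64(1.133), np.float64(24.0), 10, -65, [0.28, 0.85])
d17 [([274, 101, 8, 10, 39], [277.2, 105.1]), ([385, 168, 10, 8, 69], [389.1, 171.5])]
s17 [([379, 111, 10, 6, 24], [382.6, 112.2]), ([549, 154, 34, 14, 71], [565.9, 161.5]), ([309, 229, 9, 9, 65], [313.2, 233.1])]
d19 [([274, 101, 7, 10, 39], [277.0, 104.9]), ([385, 168, 10, 8, 69], [389.1, 171.5])]
s19 [([379, 111, 7, 3, 17], [382.2, 111.9]), ([549, 154, 19, 14, 39], [559.0, 161.4]), ([574, 157, 9, 6, 19], [577.9, 160.1]), ([309, 229, 9, 9, 63], [313.1, 233.1])]
bar near end [[277.7, 98.0], [277.9, 101.1], [278.1, 104.2], [278.3, 107.2]]
bar ends s [[378.7, 110.8], [406.7, 101.5], [378.3, 113.4], [406.0, 104.1], [377.8, 116.0], [405.4, 106.7]]
```

Emit:
drive_tool([
  {"travel": [0,0,-10],"roll": 0},
  {"travel": [-10,2,-10],"roll": 0},
  {"travel": [-20,3,0],"roll": 0},
  {"travel": [-25,4,0],"roll": 0},
  {"travel": [-25,4,0],"roll": 0},
  {"travel": [-25,4,0],"roll": 0},
  {"travel": [-25,4,0],"roll": 0},
  {"travel": [-25,4,0],"roll": 0},
  {"travel": [-25,5,0],"roll": 0},
  {"travel": [-25,5,0],"roll": 0},
  {"travel": [-25,5,0],"roll": 0},
  {"travel": [-20,5,0],"roll": 0},
], force=60)

```text
clock: 47.2
position: [579.5, 59.1, 385.2]
ee_rot: [2.26, 2.18, 0.001]
wrist_force: [-0.7, 1.1, -2.3]
grip_width: 16.9
gripper_force: 55.3
```

Run:
```python
from h import *
plan(599,-91,250,-2)
snap('scene','s20');snap('side','d20')
print(*heels('s20',z=47),sep='\n');print(*heels('d20',z=47),sep='\n')
```

```text
t47.20 pos [579.5  59.1 385.2] yaw -2.1 tilt 0.002 j6 -0.06 w 16.9 f 55.3 roll -0.1 travel before roll [-149.2   24.7  135.3]
 travel after roll [-149.2   24.5  135.3]
(array([-39.4, 649.3]), array([ 35.1, 184.3]), -73, (361, 48, 29, 18))
(array([-386.8,  711.5]), array([ 88.9, 257.6]), -16, (338, 6, 19, 27))
(array([ 728.2, -170.2]), array([137.1,  96.5]), -162, (388, 212, 34, 31))
(array([1196.5, -417. ]), array([ 72.3, 298.2]), 90, (546, 197, 94, 65))
(array([652.2, 121. ]), array([107. ,  41.7]), -92, (322, 177, 17, 18))
(array([-241.1,  883.6]), array([214.2, 999.5]), -78, (6, 116, 75, 103))
(array([-661. , 3656.2]), array([ 272.5, 1922. ]), 91, (0, 30, 41, 38))
```

Run:
```python
from fit import *
for n,b in(('s20','s4b'),('d20','d4')):
    A=np.load(f'pics/{n}.npy');hsv=cv2.cvtColor(A,cv2.COLOR_RGB2HSV)
    cr=mask(n,[np.array([(x,y,z) for x in(296,516) for y in(175,455) for z in(0,87)])])
    for nm,m in(('orange',cv2.inRange(hsv,(3,110,25),(26,255,255))),('dark',(A.max(2)<45).astype(np.uint8)),('diff',(cv2.absdiff(A,np.load(f'pics/{b}.npy')).max(2)>35).astype(np.uint8))):
        m=((m>0)&(cr>0)).astype(np.uint8);k,l,st,c=cv2.connectedComponentsWithStats(m)
        print(n,nm,[(a.tolist(),px2w(n,*q,30)[:2].round().tolist()) for a,q in zip(st[1:],c[1:]) if a[4]>12])
```

```text
s20 orange []
s20 dark [([331, 120, 7, 5, 17], [253.0, 284.0]), ([318, 124, 49, 19, 316], [329.0, 295.0]), ([378, 136, 15, 11, 121], [431.0, 405.0])]
s20 diff [([314, 117, 96, 66, 2230], [377.0, 284.0])]
d20 orange []
d20 dark []
d20 diff [([206, 147, 80, 50, 1464], [429.0, 345.0]), ([199, 156, 6, 5, 18], [318.0, 569.0]), ([201, 169, 8, 10, 40], [297.0, 427.0]), ([241, 198, 46, 15, 54], [427.0, 133.0])]
```

Emit:
drive_tool([
  {"travel": [-20,3,0],"roll": 0},
  {"travel": [-25,4,0],"roll": 0},
  {"travel": [-25,4,0],"roll": 0},
  {"travel": [-25,4,0],"roll": 0},
  {"travel": [-25,4,10],"roll": 0},
  {"travel": [-19,4,15],"roll": 0},
  {"travel": [-10,1.5,20],"roll": 0},
  {"travel": [0,0,20],"roll": 0},
  {"travel": [0,0,20],"roll": 0},
  {"travel": [0,0,15],"roll": 0},
  {"travel": [0,0,5],"roll": 0},
  {"travel": [0,0,0],"roll": 0},
])

```text
clock: 48.5
position: [598.7, -88.5, 278.5]
ee_rot: [-2.259, -2.182, 0.001]
wrist_force: [-0.1, 0.7, -2.1]
grip_width: 16.9
gripper_force: 55.2
```

```bash
cat >> fit.py <<'E'
def fit3(t,p,yaw=-2,dzs=range(-80,-40,4),dxs=(-8,0,8),ths=np.radians(np.arange(0,66,3)),dys=(0,)):
    # steel vs black mat/grey bench: match bright steel edges by gradient along the projected outline
    E=[]
    for n in(f'd{t}',f's{t}'):
        g=cv2.GaussianBlur(cv2.cvtColor(np.load(f'pics/{n}.npy'),cv2.COLOR_RGB2GRAY),(3,3),0)
        e=cv2.Canny(g,25,60);E.append((n,np.exp(-cv2.distanceTransform(255-e,cv2.DIST_L2,5)/1.5)))
    best=[]
    for th,dx,dz,dy in itertools.product(ths,dxs,dzs,dys):
        sc=0
        for n,e in E:
            f,w1,w2,bk,_=model(th,p[0]+dx,p[1]+dy,p[2]+dz,yaw)
            seg=[(f[0],f[2]),(w1[0],w1[2]),(w1[1],w1[3]),(w2[0],w2[2]),(w2[1],w2[3]),(bk[1],bk[3]),(f[4],f[6])]
            for a,b in seg:
                q=np.array([w2px(n,a+(b-a)*u) for u in np.linspace(0,1,30)]).round().astype(int)
                sc+=e[q[:,1].clip(0,399),q[:,0].clip(0,639)].mean()
        best.append((round(sc,2),int(round(np.degrees(th))),dx,dy,dz))
    print(t,sorted(best,reverse=True)[:6])
E
python3 - <<'E'
from fit import *
s,p,r=pose();print(p,s['torque'],s['wrist_force'],s['grip_width'])
snap('side','d21');snap('scene','s21')
fit3('12',(556.9,309.4,363.7));fit3('14',(543.2,312.5,363.9));fit3('20',(579.5,59.1,385.2));fit3('21',p)
E
```

```text
[598.65777581 -88.45730085 278.47404803] [ 0.02738339 -0.00518038  0.02570544] [-0.14747317  0.72041356 -2.07086195] 16.893151757898973
12 [(np.float32(8.83), 0, 0, 0, -60), (np.float32(7.87), 3, 0, 0, -56), (np.float32(7.76), 0, 0, 0, -64), (np.float32(7.73), 6, 0, 0, -52), (np.float32(7.7), 3, 0, 0, -52), (np.float32(7.65), 0, 0, 0, -56)]
14 [(np.float32(9.56), 6, 0, 0, -60), (np.float32(8.27), 9, 8, 0, -52), (np.float32(8.27), 6, 0, 0, -56), (np.float32(8.22), 9, 0, 0, -56), (np.float32(8.05), 3, 0, 0, -64), (np.float32(7.85), 3, 0, 0, -60)]
20 [(np.float32(8.92), 27, 0, 0, -68), (np.float32(8.66), 27, 8, 0, -64), (np.float32(8.48), 24, 0, 0, -72), (np.float32(8.43), 27, 0, 0, -72), (np.float32(8.41), 24, 8, 0, -68), (np.float32(8.4), 24, 0, 0, -76)]
21 [(np.float32(8.92), 21, 8, 0, -68), (np.float32(8.66), 27, 0, 0, -68), (np.float32(8.52), 24, 0, 0, -72), (np.float32(8.46), 27, 8, 0, -60), (np.float32(8.42), 27, 0, 0, -72), (np.float32(8.34), 24, 8, 0, -68)]
```

Emit:
drive_tool([
  {"travel": [0,0,10],"roll": 0},
  {"travel": [0,0,20],"roll": 0},
  {"travel": [0,0,15],"roll": 0},
  {"travel": [0,0,8],"roll": 0},
  {"travel": [0,0,0],"roll": 0},
])

```text
clock: 49.1
position: [598.5, -88.6, 225.0]
ee_rot: [-2.259, -2.181, 0.001]
wrist_force: [-0.4, -0.4, -2.3]
grip_width: 17.0
gripper_force: 55.2
```

Emit:
drive_tool([
  {"travel": [0,0,5],"roll": 0},
  {"travel": [0,0,5],"roll": 0},
  {"travel": [0,0,5],"roll": 0},
  {"travel": [0,0,5],"roll": 0},
  {"travel": [0,0,5],"roll": 0},
  {"travel": [0,0,5],"roll": 0},
], force=14)

```text
clock: 49.7
position: [598.8, -88.7, 195.6]
ee_rot: [2.26, 2.182, 0.0]
wrist_force: [0.9, -0.9, -0.3]
grip_width: 16.5
gripper_force: 12.8
```

Emit:
drive_tool([
  {"travel": [0,0,5],"roll": 0},
  {"travel": [0,0,5],"roll": 0},
  {"travel": [0,0,5],"roll": 0},
  {"travel": [0,0,5],"roll": 0},
  {"travel": [0,0,0],"roll": 0},
])

```text
clock: 50.2
position: [598.4, -88.6, 175.0]
ee_rot: [-2.259, -2.181, 0.001]
wrist_force: [-0.0, -0.1, -0.9]
grip_width: 15.9
gripper_force: 13.4
```

Run:
```python
from fit import *
s,p,r=pose();print(p,s['torque'],s['wrist_force'],s['grip_width'])
snap('side','d22');snap('scene','s22')
fit3('22',p)
```

```text
[598.39362632 -88.59807056 175.0296821 ] [-0.01468195  0.16664249  0.03132326] [-0.03695833 -0.11730272 -0.86400752] 15.911998470064605
22 [(np.float32(10.18), 9, 0, 0, -72), (np.float32(9.95), 9, 0, 0, -68), (np.float32(9.43), 12, 0, 0, -68), (np.float32(9.4), 9, 0, 0, -76), (np.float32(9.37), 6, 0, 0, -76), (np.float32(9.04), 6, 8, 0, -76)]
```

Emit:
drive_tool([
  {"travel": [0,0,5],"roll": 0},
  {"travel": [0,0,5],"roll": 0},
  {"travel": [0,0,5],"roll": 0},
  {"travel": [0,0,5],"roll": 0},
  {"travel": [0,0,5],"roll": 0},
  {"travel": [0,0,3],"roll": 0},
  {"travel": [0,0,0],"roll": 0},
])

```text
clock: 51.0
position: [599.4, -88.8, 149.7]
ee_rot: [2.258, 2.181, 0.002]
wrist_force: [-2.0, 1.7, 12.7]
grip_width: 15.6
gripper_force: 14.0
```

Run:
```python
from fit import *
s,p,r=pose();print(p,s['torque'],s['wrist_force'],s['grip_width'])
snap('side','d23');snap('scene','s23')
fit3('23',p,ths=np.radians(np.arange(-3,12,1.5)),dys=(-4,0,4))
```

```text
[599.39956788 -88.76985146 149.65427159] [0.20262689 0.38001753 0.00067325] [-2.03082011  1.71767211 12.65753514] 15.576237810324043
23 [(np.float32(10.42), -2, 0, 0, -72), (np.float32(9.95), 0, 0, 0, -68), (np.float32(9.94), 0, 0, 0, -72), (np.float32(9.76), 2, 0, 0, -68), (np.float32(9.58), 0, 0, 4, -72), (np.float32(9.46), -2, 0, 4, -76)]
```

Emit:
drive_tool([
  {"travel": [0,0,-1],"roll": 0},
  {"travel": [0,0,0],"roll": 0},
  {"travel": [0,0,0],"roll": 0},
  {"travel": [0,0,0],"roll": 0},
  {"travel": [0,0,0],"roll": 0},
  {"travel": [0,0,-15],"roll": 0},
  {"travel": [0,0,-30],"roll": 0},
  {"travel": [0,0,-40],"roll": 0},
  {"travel": [0,0,-40],"roll": 0},
  {"travel": [0,-40,-40],"roll": 0},
  {"travel": [0,-40,-40],"roll": 0},
  {"travel": [0,-40,-20],"roll": 0},
], gripper=60)

```text
clock: 52.3
position: [487.1, -84.7, 367.0]
ee_rot: [2.257, 2.181, 0.002]
wrist_force: [-0.1, -0.2, 0.6]
grip_width: 60.0
gripper_force: 0.0
```

Emit:
drive_tool([
  {"travel": [-25,-30,-10],"roll": 0},
  {"travel": [0,0,0],"roll": 0},
  {"travel": [0,0,0],"roll": 0},
])

```text
clock: 52.6
position: [457.1, -108.9, 374.8]
ee_rot: [2.261, 2.18, 0.001]
wrist_force: [0.3, 0.2, -1.5]
grip_width: 60.0
gripper_force: 0.0
```

Run:
```python
from fit import *
s,p,r=pose();print(p)
snap('wrist','w24');snap('scene','s24');snap('side','d24')
# mat = black, tray = bright in wrist view
A=np.load('pics/w24.npy');hsv=cv2.cvtColor(A,cv2.COLOR_RGB2HSV)
m=cv2.inRange(hsv,(0,150,90),(4,255,255))|cv2.inRange(hsv,(174,150,90),(180,255,255))
for c in cv2.findContours(m,cv2.RETR_EXTERNAL,cv2.CHAIN_APPROX_NONE)[0]:
    if cv2.contourArea(c)>300:print([(np.round(q).tolist(),px2w('w24',*q,93)[:2].round(1).tolist()) for q in cv2.boxPoints(cv2.minAreaRect(c))])
fit3('24',(598,-89,81),dzs=(-4,0,4),dxs=range(-16,17,4),dys=range(-12,13,4),ths=np.radians([-2,0,2]))
for y in(-2,0,-4):fit3('24',(598,-89,81),yaw=y,dzs=(-4,0),dxs=range(-8,9,4),dys=range(-8,9,4),ths=[0.])
for n,b in(('s24','s4b'),('d24','d4')):
    A=np.load(f'pics/{n}.npy');hsv=cv2.cvtColor(A,cv2.COLOR_RGB2HSV)
    cr=mask(n,[np.array([(x,y,z) for x in(296,516) for y in(175,455) for z in(0,87)])])
    for nm,m in(('orange',cv2.inRange(hsv,(3,110,25),(26,255,255))),('dark',(A.max(2)<50).astype(np.uint8))):
        m=((m>0)&(cr>0)).astype(np.uint8);k,l,st,c=cv2.connectedComponentsWithStats(m)
        print(n,nm,[(a.tolist(),px2w(n,*q,30)[:2].round().tolist()) for a,q in zip(st[1:],c[1:]) if a[4]>12])
```

```text
[ 457.1449197  -108.94029581  374.82198116]
[([584.0, 119.0], [795.8, -46.5]), ([626.0, 119.0], [848.5, -48.4]), ([626.0, 147.0], [857.5, -83.3]), ([584.0, 147.0], [803.4, -81.4])]
[([409.0, 194.0], [582.0, -136.2]), ([416.0, 117.0], [585.6, -37.1]), ([434.0, 119.0], [607.8, -39.8]), ([427.0, 196.0], [605.9, -139.3])]
24 [(np.float32(10.54), -2, 4, 0, -4), (np.float32(10.3), 0, 0, 0, 0), (np.float32(10.15), 0, 4, 0, 0), (np.float32(10.06), 0, 0, 0, -4), (np.float32(10.01), 2, 0, 0, 0), (np.float32(9.72), 0, 0, 4, -4)]
24 [(np.float32(10.3), 0, 0, 0, 0), (np.float32(10.15), 0, 4, 0, 0), (np.float32(10.06), 0, 0, 0, -4), (np.float32(9.72), 0, 0, 4, -4), (np.float32(9.7), 0, 4, 0, -4), (np.float32(9.27), 0, 0, -4, 0)]
24 [(np.float32(9.67), 0, 4, 4, -4), (np.float32(9.65), 0, 0, 4, -4), (np.float32(9.64), 0, 4, 4, 0), (np.float32(9.56), 0, 4, 0, 0), (np.float32(9.4), 0, 0, 4, 0), (np.float32(9.29), 0, 0, 0, 0)]
24 [(np.float32(9.74), 0, 0, -4, 0), (np.float32(9.61), 0, 4, -4, 0), (np.float32(9.51), 0, 0, 0, -4), (np.float32(9.41), 0, 0, -4, -4), (np.float32(9.32), 0, 4, 0, -4), (np.float32(8.97), 0, 4, -4, -4)]
s24 orange [([335, 146, 10, 8, 53], [395.0, 235.0])]
s24 dark [([352, 124, 15, 15, 160], [339.0, 348.0]), ([332, 127, 18, 20, 194], [340.0, 270.0]), ([378, 136, 15, 12, 148], [431.0, 407.0])]
d24 orange []
d24 dark []
```

Emit:
drive_tool([
  {"travel": [20,-4,-5],"roll": 0},
  {"travel": [40,-7,-5],"roll": 0},
  {"travel": [45,-8,-5],"roll": 0},
  {"travel": [45,-8,-5],"roll": 0},
  {"travel": [45,-8,-5],"roll": 0},
  {"travel": [45,-8,0],"roll": 0},
  {"travel": [45,-8,0],"roll": 0},
  {"travel": [35,-8,0],"roll": 0},
  {"travel": [15,-5,0],"roll": 0},
  {"travel": [0,0,0],"roll": 0},
  {"travel": [0,0,0],"roll": 0},
])

```text
clock: 53.85
position: [405.2, 228.4, 399.1]
ee_rot: [-2.258, -2.183, 0.002]
wrist_force: [1.0, 0.4, 0.1]
grip_width: 60.0
gripper_force: 0.0
```

Run:
```python
from fit import *
s,p,r=pose();print(p)
snap('wrist','w25')
A=np.load('pics/w25.npy');hsv=cv2.cvtColor(A,cv2.COLOR_RGB2HSV)
cr=mask('w25',[np.array([(x,y,z) for x in(296,516) for y in(175,455) for z in(0,87)])]);cr[232:]=0
blue=((hsv[...,1]>100)&(abs(hsv[...,0].astype(int)-108)<15))
for nm,m in(('orange',cv2.inRange(hsv,(3,110,60),(26,255,255))>0),('black',(A.max(2)<60)),('notblue',~blue)):
    k,l,st,c=cv2.connectedComponentsWithStats((m&(cr>0)).astype(np.uint8))
    print(nm,[(a.tolist(),px2w('w25',*q,25)[:2].round().tolist()) for a,q in zip(st[1:],c[1:]) if a[4]>150])
print(w2px('w25',(296,175,85)),w2px('w25',(516,455,85)))
# whole-scene search for stray orange on bench/belt
for n in('s24','d24'):
    for o in heels(n,z=36):print(n,o)
```

```text
[405.16858629 228.44403781 399.08365637]
orange []
black [([310, 16, 38, 51, 1207], [427.0, 412.0]), ([243, 71, 42, 35, 507], [322.0, 348.0]), ([243, 123, 40, 29, 581], [317.0, 282.0]), ([288, 150, 19, 37, 463], [375.0, 232.0])]
notblue [([394, 0, 9, 156, 605], [531.0, 387.0]), ([310, 16, 38, 51, 1204], [427.0, 412.0]), ([243, 71, 42, 35, 1043], [329.0, 351.0]), ([243, 123, 40, 29, 897], [322.0, 281.0]), ([286, 150, 25, 38, 826], [375.0, 228.0])]
[243.96706914 211.52827252] [401.0179614  -14.25725233]
s24 (array([-141.6,  597.3]), array([237. , 271.7]), 102, (317, 45, 73, 28))
s24 (array([-411.8,  722.5]), array([ 95.6, 291.7]), 155, (338, 4, 20, 30))
d24 (array([ 747.8, -173.7]), array([137.5,  96.2]), -117, (388, 213, 35, 30))
d24 (array([1213.2, -418.6]), array([ 73.9, 285.1]), 91, (546, 200, 94, 62))
d24 (array([662.1, 137.1]), array([109.4,  40.8]), -93, (322, 177, 17, 18))
d24 (array([-243.9,  913.3]), array([ 223.9, 1016.9]), 102, (6, 116, 89, 103))
d24 (array([-674.6, 3733.6]), array([ 277.1, 1964.7]), 91, (0, 30, 41, 38))
```

Four separate blocks lie in the crate, at about (427,412), (327,350), (320,281) and (375,229) mm. The tray is flat where it started, and the scanner is undisturbed on its mat. Handing in.

```bash
python3 -c "
from rig import ctrl
print(ctrl.hand_in())"
```

```text
the job is handed in; nothing more can be done
None
```

I handed the job in at about 54 s, and the hand-in returned no verdict: my last camera checks showed all four heel blocks tipped into the crate, the empty tray flat on its black mat, the scanner back on its blue mat after a hold of about 2.5 s at the ticket, and I saw no contact with the bottle, carton or tape.

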